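Tuck a roof flashing under a lapped shingle and hold it down

TASK

Lift the loose red edge guard off the flashing's upstand and stand it in the wooden trough. Then take the flashing to the roof board and tuck the front edge of its flat leg about 40 mm under the shingles, square and centred, without lifting the shingles and leaving the tape measure, bearing and bolt alone. Finish while still holding it there: do not let go, but keep it pushed flat on the board with a firm hand (about 15 N).

Things in the scene. Friction and masses are not known exactly. Their poses are not given: they have to be found in the camera images.
- deck (a point): plywood roof board, 240 x 250 x 18 mm, lying fixed flat on the bench; this point is the centre of its top face, 18 mm above the bench. Its x axis points across the board from the bare half (towards the robot) to the shingles, z up, y along the shingle edge. Brown shingles in one course, 234 mm wide, cover the far part; behind their free edge is a 10 mm high gap over the bare board
- shingle_edge (a point): lower corner of the free (butt) edge of the shingle course when it lies down, mid-width, 20 mm in +x from the deck point and 10 mm above the deck; fixed to the board, same axes. The gap below it is 10 mm high and 50 mm deep (in +x), closed at the back by a solid batten at deck x = +70 mm. The shingles are 8 mm thick, 80 mm from free edge to hinge; behind the hinge a wooden strip rises to 30 mm above the deck
- shingle (a joint): lift of the whole shingle course about its hinge at the far end (80 mm behind the free edge): 0 = lying down, positive rad = free edge lifted (0.07 rad is 5.6 mm). A small weight and weak spring hold it down, it gives way easily
- flashing_upstand (a point): aluminium L-shaped flashing, loose, about 0.18 kg: flat leg 95 mm (x) x 160 mm (y) x 4 mm, with an upstand 8 mm thick, 160 mm long, standing up along its rear (-x) edge to 49 mm above the leg's underside. This point is the middle of the upstand, 26.5 mm above the leg's underside; x points from the upstand along the flat leg to its front edge, z up. The upstand can be pinched across its 8 mm from above
- flashing_edge (a point): middle of the front edge of the flashing's flat leg (half-way up its 4 mm thickness), the edge to tuck; 91 mm in +x from the upstand point, same axes
- flashing: the same flashing; origin at the centre of the underside of its flat leg (47.5 mm behind the front edge), same axes
- guard_mid (a point): centre of the red plastic edge guard, a loose U channel open downwards, 18 mm (x) x 120 mm (y) x 34 mm (z), 0.04 kg, slipped over the flashing's upstand (2 mm play either side; its 30 mm deep slot rests on the upstand, so its top is 53 mm and its lower rim 19 mm above the bench). Grasp across its 18 mm and pull straight up at least 35 mm to clear
- guard: the same edge guard; origin at the centre of its lower rim, 17 mm below its centre
- holder_floor (a point): light wooden trough, fixed on the bench, 50 x 158 x 18 mm outside; this point is the centre of its inner floor, 6 mm above the bench. Inside 26 mm (x) x 134 mm (y), walls 12 mm high over the floor. The guard stands in it lengthwise along y (either way round), its centre then 17 mm over this point and its upper 22 mm above the walls
- roof_board: the same roof board; origin at the centre of its underside on the bench, same axes as the deck point
- tape_measure_mid (a point): yellow tape measure, 40 x 111 x 66 mm, bystander; its centre
- bearing_mid (a point): steel ball bearing, 47 mm across, 14 mm high, bystander; its centre
- bolt_mid (a point): rusty bolt with its nut, lying, 25 x 81 x 22 mm, bystander; its centre

How it is judged:
By the outcome, as a careful person would: the job done as asked, in the order asked, and still so for the second after the job is handed in, while the arm keeps its last pose, push and grip.
It also fails if it takes over 67 s, if anything falls off the work surface, if the arm or the gripper's body presses on something with over 40 N, if the wrist force passes 120 N, or if a joint passes its speed limit or range.

ROBOT

A 6-joint arm with a two-finger parallel gripper is mounted at the origin on a cart in front of the work surface, level with it; the furniture and walls round the work are solid. World frame = base frame: x ahead of the robot, y to its left, z up, the work surface at z = 0. Lengths are in m, angles in rad, forces in N, time in s.
With the tool pointing down it reaches from about 0.325 to 0.9 m from the base axis. Payload 3.5 kg.
Tool frame: the origin (TCP) lies on the front face of the gripper's body, between the roots of the fingers; the fingertips stand 73 mm ahead of it and the grasp point (between the pads) lies 54 mm ahead of it; z points along the fingers, y is the direction in which the jaws open and shut (so a half turn about z gives the same grasp; the last joint's range is limited). The gripper opens to 85 mm and grips with 20 to 120 N. Pads are 22 mm wide; open, the fingers measure 114 mm over their backs; the gripper's body (76 mm by 85 mm) begins 54 mm behind the grasp point. The pads swing forward as they close: fully open they stand 13 mm farther back than shut.
Start: joints at [1.187, 0.276, -0.026, 1.268, 0, 1.467], TCP at [0.173, 0.601, 0.304] pointing down, gripper open.
Joint ranges: [-3.12, 3.12], [-0.85, 1.88], [-1.08, 1.24], [-1.95, 2.15], [-1.57, 1.53], [-3.14, 3.14]. Speed limits (rad/s): [2.57, 2.57, 3.14, 3.14, 3.14, 3.14].

INTERFACE

Orientations are given as a unit quaternion [w, x, y, z].
In Python, from plant import ctrl, cams, workorder gives the robot as it stands.
- The arm moves only by the tool send_rows, never from a script. Its argument "moves" is a list of rows, each an object with "offset": the shift along the world's x, y, z in cm, a list of three; "spin": the turn about the world's z in rad; "gripper": the opening, from 0 (shut) to 1 (fully open). In form: [{"offset": [dx, dy, dz], "spin": spin, "gripper": gripper}, ...]. A call has 1 to 12 rows; each row shifts and turns the commanded pose from where the row before left it; what a row does not reach is not made up. A row lasts 1/10 s, in which the tool goes at most 50 mm and 8.59 degrees, less where a joint would pass 70% of its speed; a pose out of reach is approached as far as the arm can. A call is refused whole if a number of a shift passes 5 or a number of a turn 0.15, either way. A call with a gripper value outside its range is refused whole. The fingers move at their own pace and stop on an object; "force" is the grip in N (left out, the last holds). Time passes only in rows, so rows that do not move let the fingers close. It gives the time, the measured TCP pose, the force and the opening at its end, in the units of the state.
- ctrl.get_obs(): the state, without advancing time (a new reading comes with each control period).
- cams.snapshot(name): name is "scene" or "side" or "wrist"; returns the picture (400x640x3 uint8, red, green, blue); there is no depth.
- cams.camera_params(name): a dict with "vfov" (degrees; the focal length in pixels is half the picture's height over the tangent of half this angle, whatever the lens; pixels are square), "cx", "cy" (the principal point, pixels), "R" (3x3) and "t" (3): a world point X has camera coordinates R X + t. Camera axes: x right, y down, z forward; pixel columns grow to the right and rows downward; lengths in m; the calibration is good to about 2 mm. A picture is of the moment at which its call begins: read the wrist's pose just before it. camera_params takes no time and is no camera call; for the wrist camera it gives the pose at the moment of the call.
- workorder.hand_in(): hands the job in, once; it reports no verdict.
The state is a dict: "time": time; "qpos": joint angles; "joint_vel": joint speeds; "joint_efforts": joint torques, N m; "tcp_pos": TCP position; "orientation": TCP orientation; "wrist_force": force on the tool from outside, world axes, zero at the start; "moment": the same for the moment, N m; "gripper_width": opening from 0.0 (shut) to 1.0 (fully open).
Only numpy, scipy, OpenCV 4.12 (cv2) and the standard library are available. Lean on these libraries where they do the work, as an engineer would, in place of code of your own. Each camera call takes 0.05 s, during which the arm holds its last target.

## Working session

There is one attempt and no reset: what is moved stays moved. The work goes in short steps, Python scripts to look and compute and a tool call to move; the robot and the scene stay as the last step left them, time stands still between calls to the robot, and variables do not carry over. Pictures are saved under pics/ and viewed, and the job is handed in when it is done.

Besides the shell and the picture viewer there is one more tool, called after "Call:" as a command line: name --argument value ..., lists and objects as JSON in quotes. send_rows: Moves the arm, as the interface text tells. Its arguments: {"type":"object","properties":{"moves":{"type":"array"},"force":{"type":"number"}},"required":["moves"]}

```bash
ls; mkdir -p pics; python3 - <<'E'
from plant import ctrl, cams, workorder
import cv2,json
for n in ["scene","side","wrist"]:
    p=cams.camera_params(n); print(n,p)
    cv2.imwrite(f"pics/a_{n}.png",cams.snapshot(n)[:,:,::-1])
print(ctrl.get_obs())
E
```

```text
pics
scene {'vfov': 50.22371943446919, 'cx': 318.52676986491167, 'cy': 199.83017896589715, 'R': array([[ 0.56250066, -0.82663069, -0.01657453],
       [-0.58386182, -0.38294927, -0.71585979],
       [ 0.58540446,  0.41234884, -0.69804731]]), 't': array([-0.31712431,  0.39843952,  0.85657892])}
side {'vfov': 48.57531587834442, 'cx': 317.5876899444839, 'cy': 197.74467623357413, 'R': array([[-0.96913035, -0.24650082, -0.00486973],
       [-0.09782597,  0.4025879 , -0.91013903],
       [ 0.22631051, -0.88156697, -0.41427434]]), 't': array([0.57636709, 0.12047328, 1.21214364])}
wrist {'vfov': 67.47611191787485, 'cx': 317.3414778720994, 'cy': 199.96835623733142, 'R': array([[ 0.2771401 ,  0.96082806, -0.00167252],
       [ 0.92486139, -0.2662933 ,  0.27151296],
       [ 0.26043189, -0.07679398, -0.96243333]]), 't': array([-0.6245386 , -0.03508456,  0.37865591])}
{'time': 0.15, 'qpos': array([ 1.18662811e+00,  2.77027961e-01, -2.75334038e-02,  1.26798496e+00,
        1.55285584e-05,  1.46737204e+00]), 'joint_vel': array([-0.00092111, -0.00247076,  0.00370748, -0.00020858, -0.00108511,
       -0.00061597]), 'joint_efforts': array([ 2.25080403e-04, -4.46056044e+01,  2.95638925e+01,  1.04860630e-02,
       -1.14984487e-04,  1.82189495e-05]), 'tcp_pos': array([0.17301584, 0.60009425, 0.30298847]), 'orientation': array([-2.18748889e-04,  1.39911385e-01,  9.90163642e-01, -8.47248429e-04]), 'wrist_force': array([-0.1489437 ,  0.47633645,  0.5238607 ]), 'moment': array([0.01574377, 0.04274865, 0.0059948 ]), 'gripper_width': 1.0012734508691818}
```

View pics/a_scene.png

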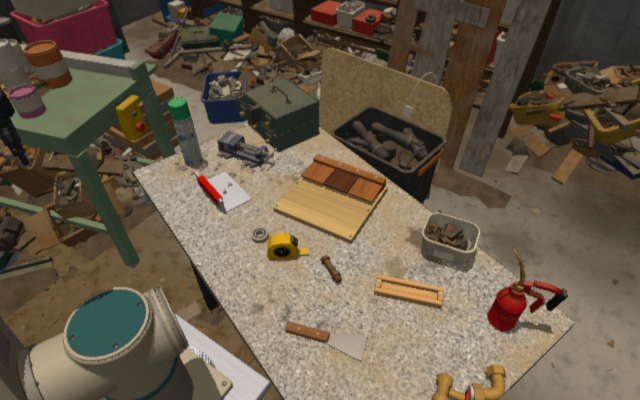

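View pics/a_side.png

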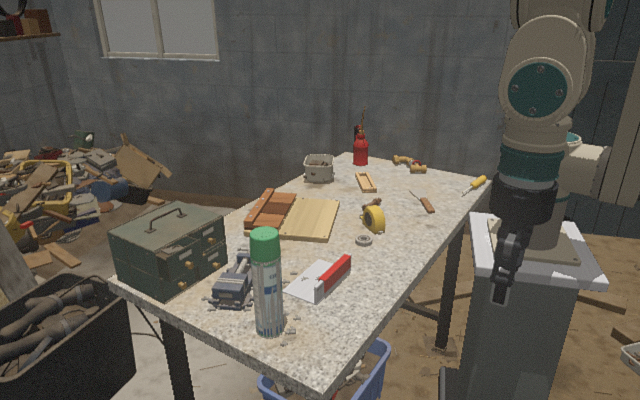

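View pics/a_wrist.png

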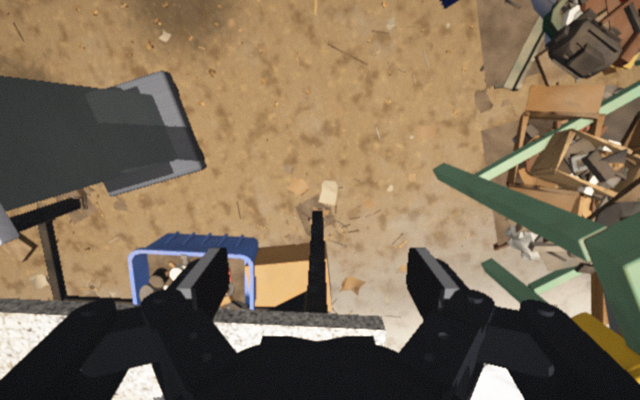

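```bash
cat > h.py <<'E'
import numpy as np, cv2
from plant import ctrl, cams, workorder
def K(p):
    f=200/np.tan(np.radians(p['vfov'])/2); return f,p['cx'],p['cy']
def ray(p,uv):
    f,cx,cy=K(p); d=np.array([(uv[0]-cx)/f,(uv[1]-cy)/f,1.]); R=np.array(p['R']);t=np.array(p['t'])
    return -R.T@t, R.T@d
def onplane(p,uv,z):
    o,d=ray(p,uv); return o+d*(z-o[2])/d[2]
def proj(p,X):
    f,cx,cy=K(p); c=np.array(p['R'])@np.array(X)+np.array(p['t']); return np.array([cx+f*c[0]/c[2],cy+f*c[1]/c[2]])
def tri(ps,uvs):
    A=0;b=0
    for p,uv in zip(ps,uvs):
        o,d=ray(p,uv); d/=np.linalg.norm(d); M=np.eye(3)-np.outer(d,d); A=A+M;b=b+M@o
    return np.linalg.solve(A,b)
E
python3 - <<'E'
from h import *
a=cv2.imread('pics/a_scene.png')
cv2.imwrite('pics/b1.png',cv2.resize(a[140:310,180:450],None,fx=2.9,fy=2.9,interpolation=cv2.INTER_CUBIC))
a=cv2.imread('pics/a_side.png')
cv2.imwrite('pics/b2.png',cv2.resize(a[150:310,200:400],None,fx=3.7,fy=3.7,interpolation=cv2.INTER_CUBIC))
p=cams.camera_params('scene')
for n,uv,z in [('flash',(222,190),.0),('board',(330,205),.018),('trough',(409,291),.018),('tape',(285,248),.03),('bear',(260,235),.014),('bolt',(331,268),.01)]:
    print(n,onplane(p,uv,z).round(3))
p=cams.camera_params('side')
for n,uv,z in [('flash',(330,275),.0),('board',(300,220),.018),('trough',(366,182),.018),('can',(270,330),.0)]:
    print(n,onplane(p,uv,z).round(3))
E
```

```text
flash [0.52  0.325 0.   ]
board [0.631 0.006 0.018]
trough [ 0.493 -0.307  0.018]
tape [0.428 0.011 0.03 ]
bear [0.436 0.103 0.014]
bolt [ 0.453 -0.114  0.01 ]
flash [0.491 0.285 0.   ]
board [0.633 0.057 0.018]
trough [ 0.489 -0.277  0.018]
can [0.566 0.503 0.   ]
```

View pics/b1.png

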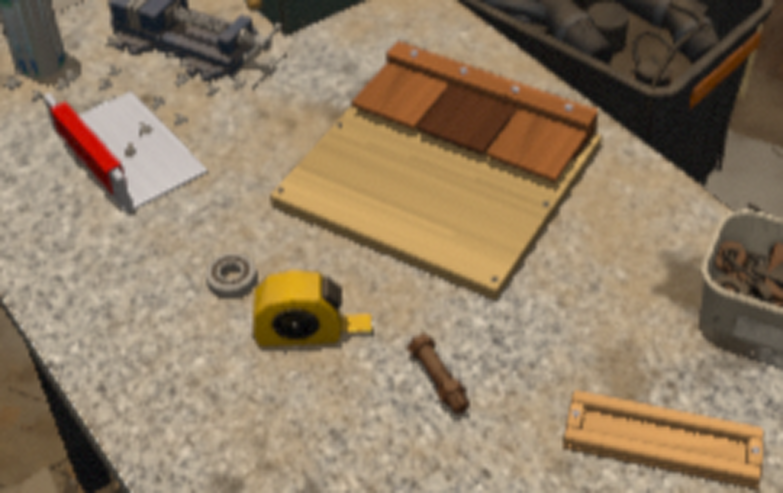

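View pics/b2.png

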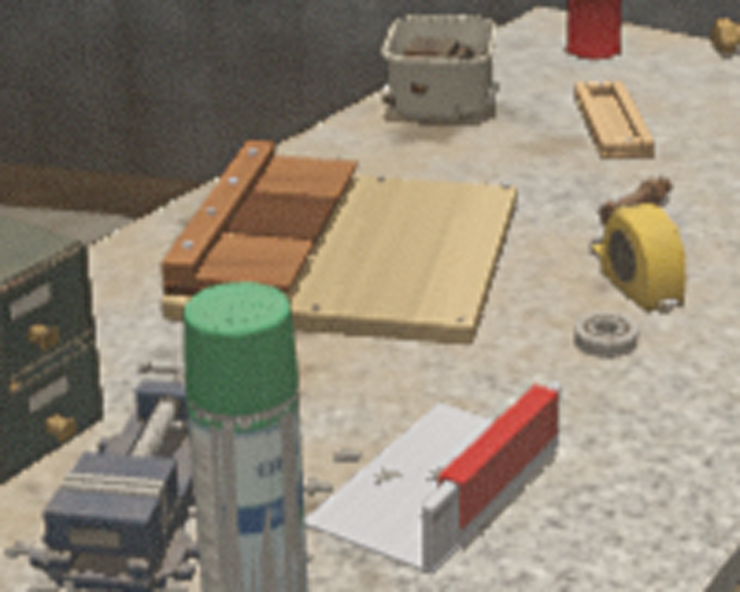

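```bash
python3 - <<'E'
from h import *
p=cams.camera_params('scene'); s=cams.camera_params('side')
c=lambda u,v:(180+u/2.9-.33,140+v/2.9-.33)
d=lambda u,v:(200+u/3.7-.36,150+v/3.7-.36)
for uv in [c(55,103),c(121,170)]: print(onplane(p,uv,.053))
for uv in [d(443,474),d(545,387)]: print(onplane(s,uv,.053))
# flat leg corners
for uv in [c(131,95),c(205,171)]: print('fl',onplane(p,uv,.004))
for uv in [d(308,523),d(440,405)]: print('fl',onplane(s,uv,.004))
# board top corners
for n,uv in [('nl',c(273,198)),('nr',c(497,293))]: print('bd',onplane(p,uv,.018))
for n,uv in [('nl',d(473,332)),('nr',d(516,187))]: print('bd',onplane(s,uv,.018))
for uv in [c(575,395),c(762,430),c(757,480),c(567,445)]: print('tr',onplane(p,uv,.018))
E
```

```text
[0.49288371 0.38067923 0.053     ]
[0.45753209 0.25503618 0.053     ]
[0.49478914 0.37602696 0.053     ]
[0.45445204 0.26610025 0.053     ]
fl [0.58261698 0.3706734  0.004     ]
fl [0.53618216 0.22469871 0.004     ]
fl [0.58008981 0.37787087 0.004     ]
fl [0.5341059  0.22820502 0.004     ]
bd [0.53379681 0.1327958  0.018     ]
bd [ 0.55051103 -0.11263533  0.018     ]
bd [0.52937618 0.14852121 0.018     ]
bd [ 0.55022822 -0.10543773  0.018     ]
tr [ 0.49086521 -0.22492863  0.018     ]
tr [ 0.54454807 -0.36850534  0.018     ]
tr [ 0.49842939 -0.38346006  0.018     ]
tr [ 0.44398641 -0.2430946   0.018     ]
```

```bash
python3 - <<'E'
from h import *
p=cams.camera_params('wrist');R=p['R'];C=-R.T@p['t'];o=ctrl.get_obs()
from scipy.spatial.transform import Rotation as Q
q=o['orientation'];T=Q.from_quat([q[1],q[2],q[3],q[0]]).as_matrix()
print('cam in tool',T.T@(C-o['tcp_pos']),'viewdir in tool',T.T@R[2])
print(T)
E
```

```text
cam in tool [ 0.06897899  0.00057023 -0.07005328] viewdir in tool [-2.71729756e-01  3.12055114e-04  9.62373546e-01]
[[-9.60849513e-01  2.77069963e-01 -6.70273795e-04]
 [ 2.77070704e-01  9.60848173e-01 -1.61661826e-03]
 [ 1.96114990e-04 -1.73904010e-03 -9.99998469e-01]]
```

Call:
send_rows --moves '[{"offset": [2.75, -2.56, -0.4], "spin": 0.14, "gripper": 1}, {"offset": [2.75, -2.56, -0.4], "spin": 0.14, "gripper": 1}, {"offset": [2.75, -2.56, -0.4], "spin": 0.14, "gripper": 1}, {"offset": [2.75, -2.56, -0.4], "spin": 0.14, "gripper": 1}, {"offset": [2.75, -2.56, -0.4], "spin": 0.14, "gripper": 1}, {"offset": [2.75, -2.56, -0.4], "spin": 0.14, "gripper": 1}, {"offset": [2.75, -2.56, -0.4], "spin": 0.14, "gripper": 1}, {"offset": [2.75, -2.56, -0.4], "spin": 0.14, "gripper": 1}, {"offset": [2.75, -2.56, -0.4], "spin": 0.14, "gripper": 1}, {"offset": [2.75, -2.56, -0.4], "spin": 0.14, "gripper": 1}, {"offset": [2.75, -2.56, -0.4], "spin": 0.14, "gripper": 1}, {"offset": [0, 0, 0], "spin": 0, "gripper": 1}]'

```text
time: 1.35
tcp_pos: [0.4782, 0.3161, 0.259]
orientation: [-0.0, -0.588, 0.809, -0.001]
wrist_force: [-0.7, 0.8, -0.9]
gripper_width: 1.0
```

```bash
cat >> h.py <<'E'
def shot(n,name):
    p=cams.camera_params(n); im=cams.snapshot(n)[:,:,::-1].copy()
    cv2.imwrite(f'pics/{name}.png',im); np.savez(f'pics/{name}.npz',**{k:np.array(v) for k,v in p.items()}); return im,p
def load(name):
    return cv2.imread(f'pics/{name}.png'),dict(np.load(f'pics/{name}.npz'))
def st():
    o=ctrl.get_obs(); q=o['orientation']
    from scipy.spatial.transform import Rotation as Q
    T=Q.from_quat([q[1],q[2],q[3],q[0]]).as_matrix()
    print('t',round(o['time'],2),'tcp',o['tcp_pos'].round(4),'yhead',np.degrees(np.arctan2(T[1,1],T[0,1])).round(2),'z',T[:,2].round(4),'F',o['wrist_force'].round(2),'M',o['moment'].round(3),'g',round(o['gripper_width'],3)); return o
E
python3 - <<'E'
from h import *
st(); im,p=shot('wrist','w1')
cv2.imwrite('pics/w1b.png',cv2.resize(im,(800,500)))
E
```

```text
t 1.35 tcp [0.4782 0.3161 0.259 ] yhead 161.96 z [ 2.0e-04 -1.5e-03 -1.0e+00] F [-0.68  0.8  -0.94] M [ 0.04   0.009 -0.023] g 1.0
```

View pics/w1b.png

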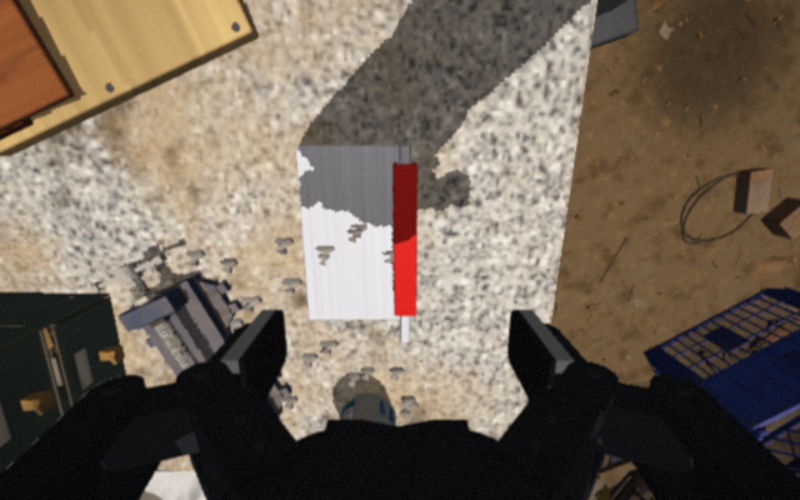

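```bash
python3 - <<'E'
from h import *
im,p=load('w1')
b,g,r=[im[:,:,i].astype(int) for i in range(3)]
m=((r>70)&(r>2.2*g)&(r>2.2*b)).astype(np.uint8); m[:100,:100]=0
n,l,s,c=cv2.connectedComponentsWithStats(m); k=1+np.argmax(s[1:,4]); print(s[k],c[k])
cn,_=cv2.findContours((l==k).astype(np.uint8),0,2); R=cv2.minAreaRect(cn[0]); print(R)
B=cv2.boxPoints(R); W=np.array([onplane(p,u,.053) for u in B]); print(B.round(1).tolist()); print(W.round(4))
print('sizes',[np.linalg.norm(W[i]-W[i-1]).round(4) for i in range(4)], 'ctr',W.mean(0).round(4))
yv=max([W[1]-W[0],W[2]-W[1]],key=np.linalg.norm); print('head y',np.degrees(np.arctan2(yv[1],yv[0])))
# leg front edge corners: px in 800 img
for u in [(299,146),(310,320)]: print('leg',onplane(p,(u[0]*.8,u[1]*.8),.004).round(4))
E
```

```text
[ 315  130   19  123 2174] [323.67341306 190.3150874 ]
((324.0, 191.0), (18.0, 122.0), 0.0)
[[315.0, 252.0], [315.0, 130.0], [333.0, 130.0], [333.0, 252.0]]
[[0.5003 0.3762 0.053 ]
 [0.463  0.2624 0.053 ]
 [0.4476 0.2674 0.053 ]
 [0.4831 0.3818 0.053 ]]
sizes [np.float64(0.0181), np.float64(0.1198), np.float64(0.0162), np.float64(0.1198)] ctr [0.4735 0.3219 0.053 ]
head y -108.16237713321716
leg [0.5353 0.227  0.004 ]
leg [0.5855 0.3786 0.004 ]
```

Call:
send_rows --moves '[{"offset": [-0.47, 0.58, -3.5], "spin": 0, "gripper": 1}, {"offset": [0, 0, -4], "spin": 0, "gripper": 0.7}, {"offset": [0, 0, -4], "spin": 0, "gripper": 0.6}, {"offset": [0, 0, -3], "spin": 0, "gripper": 0.5}, {"offset": [0, 0, -2], "spin": 0, "gripper": 0.5}, {"offset": [0, 0, 0], "spin": 0, "gripper": 0.4}, {"offset": [0, 0, 0], "spin": 0, "gripper": 0.3}, {"offset": [0, 0, 0], "spin": 0, "gripper": 0.1}, {"offset": [0, 0, 0], "spin": 0, "gripper": 0.1}, {"offset": [0, 0, 0], "spin": 0, "gripper": 0.1}]' --force 30

```text
time: 2.4
tcp_pos: [0.4717, 0.3252, 0.0963]
orientation: [0.001, -0.589, 0.808, -0.0]
wrist_force: [-0.0, 1.2, 5.4]
gripper_width: 0.204
```

```bash
python3 - <<'E'
from h import *
st(); im,p=shot('side','s2')
cv2.imwrite('pics/s2b.png',cv2.resize(im[180:330,230:430],None,fx=3.7,fy=3.7,interpolation=cv2.INTER_CUBIC))
E
```

```text
t 2.4 tcp [0.4717 0.3252 0.0963] yhead 162.15 z [ 0.0021  0.0013 -1.    ] F [-0.02  1.22  5.43] M [0.194 0.021 0.013] g 0.204
```

View pics/s2b.png

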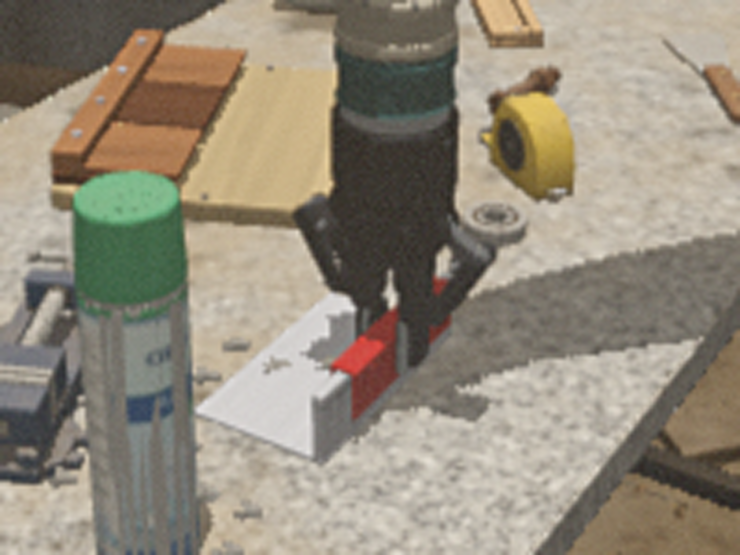

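Call:
send_rows --moves '[{"offset": [0, 0, 0.5], "spin": 0, "gripper": 0.1}, {"offset": [0, 0, 1], "spin": 0, "gripper": 0.1}, {"offset": [0, 0, 1.5], "spin": 0, "gripper": 0.1}, {"offset": [0, 0, 1.5], "spin": 0, "gripper": 0.1}, {"offset": [0, 0, 2.5], "spin": 0, "gripper": 0.1}, {"offset": [0, 0, 4], "spin": 0, "gripper": 0.1}, {"offset": [0, 0, 5], "spin": 0, "gripper": 0.1}, {"offset": [0, 0, 5], "spin": 0, "gripper": 0.1}]'

```text
time: 3.25
tcp_pos: [0.4703, 0.3243, 0.307]
orientation: [-0.0, -0.589, 0.808, 0.0]
wrist_force: [0.8, 0.3, -0.8]
gripper_width: 0.207
```

```bash
python3 - <<'E'
from h import *
st(); im,p=shot('side','s3')
cv2.imwrite('pics/s3b.png',cv2.resize(im[100:330,200:460],None,fx=2.5,fy=2.5,interpolation=cv2.INTER_CUBIC))
E
```

```text
t 3.25 tcp [0.4703 0.3243 0.307 ] yhead 162.14 z [-8.e-04 -3.e-04 -1.e+00] F [ 0.76  0.35 -0.79] M [ 0.022 -0.104  0.001] g 0.207
```

View pics/s3b.png

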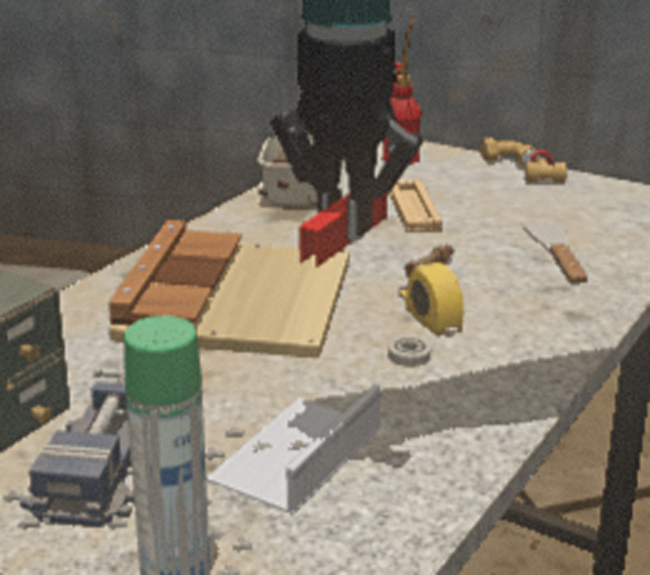

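Call:
send_rows --moves '[{"offset": [-0.2, -4.2, 0.6], "spin": 0.056, "gripper": 0.1}, {"offset": [-0.2, -4.2, 0.6], "spin": 0.056, "gripper": 0.1}, {"offset": [-0.2, -4.2, 0.6], "spin": 0.056, "gripper": 0.1}, {"offset": [-0.2, -4.2, 0.6], "spin": 0.056, "gripper": 0.1}, {"offset": [-0.2, -4.2, 0.6], "spin": 0.056, "gripper": 0.1}, {"offset": [-0.2, -4.2, 0.6], "spin": 0.056, "gripper": 0.1}, {"offset": [-0.2, -4.2, 0.6], "spin": 0.056, "gripper": 0.1}, {"offset": [-0.2, -4.2, 0.6], "spin": 0.056, "gripper": 0.1}, {"offset": [-0.2, -4.2, 0.6], "spin": 0.056, "gripper": 0.1}, {"offset": [-0.2, -4.2, 0.6], "spin": 0.056, "gripper": 0.1}, {"offset": [0, -4.2, 0.6], "spin": 0.056, "gripper": 0.1}, {"offset": [0, -4.2, 0.4], "spin": 0.054, "gripper": 0.1}]'

```text
time: 4.5
tcp_pos: [0.4505, -0.1809, 0.3761]
orientation: [-0.0, 0.822, -0.569, 0.001]
wrist_force: [0.5, -0.9, -0.7]
gripper_width: 0.205
```

Call:
send_rows --moves '[{"offset": [0, 0, 0], "spin": 0, "gripper": 0.1}, {"offset": [0, 0, 0], "spin": 0, "gripper": 0.1}]'

```text
time: 4.7
tcp_pos: [0.4507, -0.18, 0.3752]
orientation: [-0.0, 0.821, -0.571, -0.0]
wrist_force: [0.2, 0.2, -0.7]
gripper_width: 0.205
```

```bash
python3 - <<'E'
from h import *
st(); im,p=shot('wrist','w4')
cv2.imwrite('pics/w4b.png',cv2.resize(im,(800,500)))
E
```

```text
t 4.7 tcp [ 0.4507 -0.18    0.3752] yhead -159.62 z [ 2.e-04  5.e-04 -1.e+00] F [ 0.22  0.18 -0.74] M [ 0.01   0.04  -0.015] g 0.205
```

View pics/w4b.png

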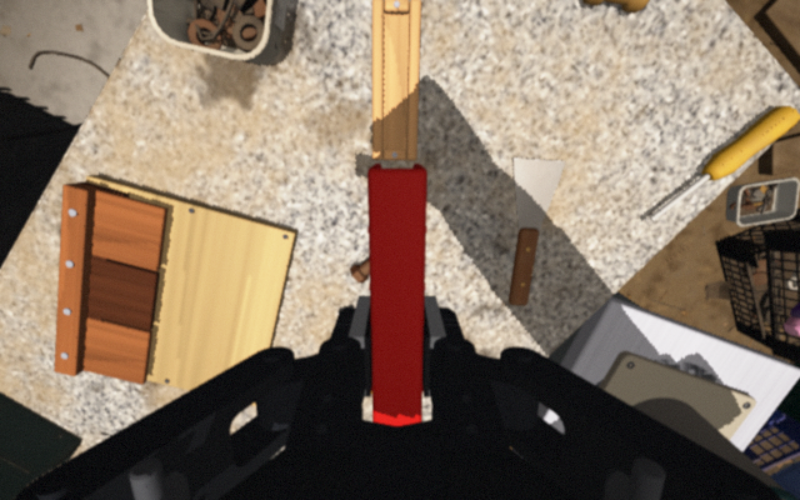

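```bash
python3 - <<'E'
from h import *
im,p=load('w4')
cv2.imwrite('pics/w4c.png',cv2.resize(im[0:140,270:365],None,fx=4.2,fy=4.2,interpolation=cv2.INTER_CUBIC))
E
```

```text
(no output)
```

View pics/w4c.png

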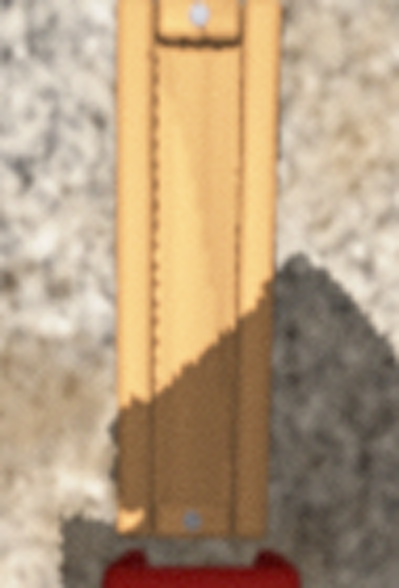

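```bash
python3 - <<'E'
from h import *
im,p=load('w4')
c=lambda u,v:onplane(p,(270+u/4.2-.38,v/4.2-.38),.018)
a=[c(117,535),c(270,535),c(117,5),c(281,5)]
print(np.array(a).round(4)); print('w',np.linalg.norm(a[0]-a[1]),np.linalg.norm(a[2]-a[3]))
m1=(a[0]+a[1])/2;m2=(a[2]+a[3])/2;d=(m1-m2)/np.linalg.norm(m1-m2)
print('head',np.degrees(np.arctan2(d[1],d[0])))
fi=(c(156,37)+c(240,37))/2; ni=(c(155,508)+c(233,508))/2
print('inner len',np.linalg.norm(fi-ni))
n0=m1-0.079*d; n1=(fi+ni)/2; print('centre from outer near',n0,'from inner ends',n1)
E
```

```text
[[ 0.4953 -0.2196  0.018 ]
 [ 0.4479 -0.2372  0.018 ]
 [ 0.546  -0.3641  0.018 ]
 [ 0.5003 -0.381   0.018 ]]
w 0.05052892338026763 0.04873120960460554
head 109.67798951827503
inner len 0.13612853429838845
centre from outer near [ 0.49817159 -0.30274842  0.018     ] from inner ends [ 0.49745161 -0.30054821  0.018     ]
```

Call:
send_rows --moves '[{"offset": [1.54, -3.98, -3], "spin": -0.012, "gripper": 0.1}, {"offset": [1.54, -3.98, -3], "spin": 0, "gripper": 0.1}, {"offset": [1.54, -3.97, -3], "spin": 0, "gripper": 0.1}, {"offset": [0, 0, -4.5], "spin": 0, "gripper": 0.1}, {"offset": [0, 0, -4.5], "spin": 0, "gripper": 0.1}, {"offset": [0, 0, -4.5], "spin": 0, "gripper": 0.1}, {"offset": [0, 0, -2.5], "spin": 0, "gripper": 0.1}, {"offset": [0, 0, 0], "spin": 0, "gripper": 0.1}, {"offset": [0, 0, 0], "spin": 0, "gripper": 0.1}]'

```text
time: 5.65
tcp_pos: [0.4957, -0.2925, 0.129]
orientation: [-0.0, 0.819, -0.574, -0.0]
wrist_force: [0.2, -0.4, 0.2]
gripper_width: 0.207
```

```bash
python3 - <<'E'
from h import *
st(); im,p=shot('wrist','w5')
cv2.imwrite('pics/w5b.png',cv2.resize(im,(800,500)))
im,p=shot('scene','c5')
cv2.imwrite('pics/c5b.png',cv2.resize(im[200:330,330:500],None,fx=4.2,fy=4.2,interpolation=cv2.INTER_CUBIC))
E
```

```text
t 5.65 tcp [ 0.4957 -0.2925  0.129 ] yhead -160.06 z [-5.e-04  5.e-04 -1.e+00] F [ 0.24 -0.4   0.19] M [-0.01  -0.04  -0.049] g 0.207
```

View pics/w5b.png

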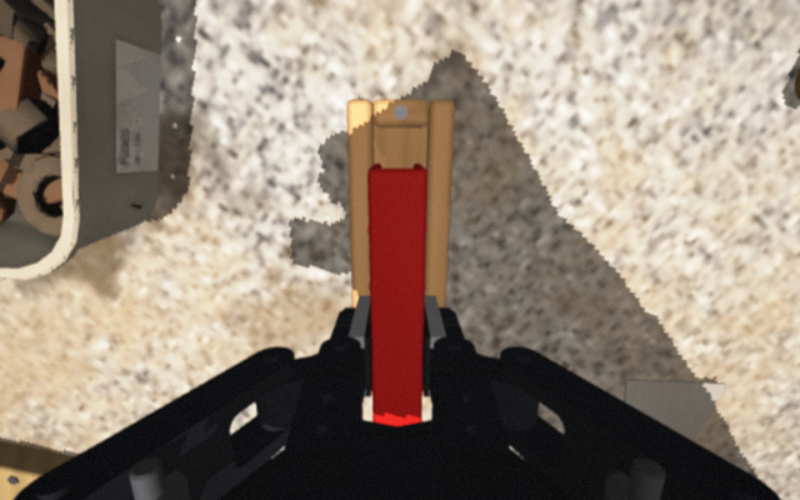

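View pics/c5b.png

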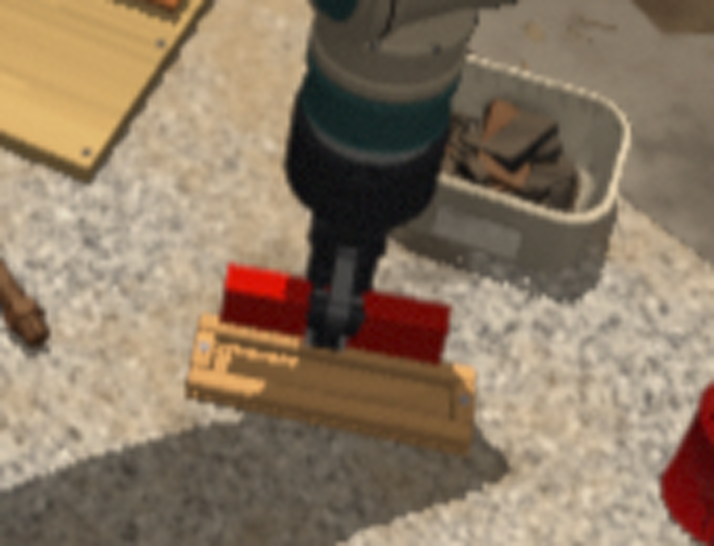

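```bash
python3 - <<'E'
from h import *
im,p=load('w5')
c=lambda u,v:onplane(p,(u*.8-.1,v*.8-.1),.018)
a,b=c(348,101),c(454,101); print(a,b,np.linalg.norm(a-b)); m=(a+b)/2; d=np.array([.337,-.941,0]); print('ctr',m-.079*d)
a,b=c(353,290),c(447,290); print(np.linalg.norm(a-b)); m2=(a+b)/2; e=m-m2; print(np.degrees(np.arctan2(e[1],e[0])))
g=lambda u,v,z:onplane(p,(u*.8-.1,v*.8-.1),z)
# guard top far(+x) end : top at TCP-0.0433
z=.129-.0433
a,b=g(369,170,z),g(427,170,z); print('guard end',(a+b)/2,np.linalg.norm(a-b)); print('guard ctr',(a+b)/2-.06*d)
E
```

```text
[ 0.54626484 -0.36663744  0.018     ] [ 0.50127696 -0.38296034  0.018     ] 0.04785756616491557
ctr [ 0.4971479  -0.30045989  0.018     ]
0.04869207610586827
-70.20640436638948
guard end [ 0.51629804 -0.34972247  0.0857    ] 0.0171947276020816
guard ctr [ 0.49607804 -0.29326247  0.0857    ]
```

Call:
send_rows --moves '[{"offset": [0.12, -0.7, 0], "spin": -0.004, "gripper": 0.1}, {"offset": [0, 0, -1.5], "spin": 0, "gripper": 0.1}, {"offset": [0, 0, -1.3], "spin": 0, "gripper": 0.1}, {"offset": [0, 0, -0.8], "spin": 0, "gripper": 0.1}, {"offset": [0, 0, 0], "spin": 0, "gripper": 0.1}, {"offset": [0, 0, 0], "spin": 0, "gripper": 0.1}]'

```text
time: 6.35
tcp_pos: [0.4964, -0.3007, 0.0926]
orientation: [-0.0, 0.817, -0.576, -0.0]
wrist_force: [-0.6, 0.9, 0.1]
gripper_width: 0.202
```

```bash
python3 - <<'E'
from h import *
st(); im,p=shot('wrist','w6')
cv2.imwrite('pics/w6b.png',im[40:340,200:440])
E
```

```text
t 6.35 tcp [ 0.4964 -0.3007  0.0926] yhead -160.39 z [-3.e-04  3.e-04 -1.e+00] F [-0.62  0.85  0.06] M [-0.036  0.04   0.025] g 0.202
```

View pics/w6b.png

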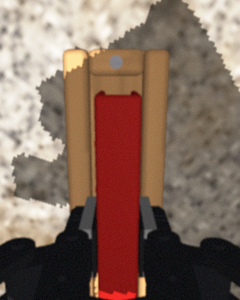

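```bash
python3 - <<'E'
from h import *
im,p=load('w4')
for u in [(515,158),(563,160),(550,220),(520,230),(512,303),(527,303)]: print(onplane(p,(u[0]*.8,u[1]*.8),.005).round(3))
for u in [(245,60),(150,25)]: print('bin',onplane(p,(u[0]*.8,u[1]*.8),.06).round(3))
E
```

```text
[ 0.343 -0.277  0.005]
[ 0.29  -0.294  0.005]
[ 0.273 -0.226  0.005]
[ 0.301 -0.202  0.005]
[ 0.27  -0.112  0.005]
[ 0.252 -0.119  0.005]
bin [ 0.634 -0.265  0.06 ]
bin [ 0.723 -0.264  0.06 ]
```

Call:
send_rows --moves '[{"offset": [0, 0, 2], "spin": 0, "gripper": 0.1}, {"offset": [0, 0, 2], "spin": 0, "gripper": 0.1}, {"offset": [-4, -1.5, 0], "spin": 0, "gripper": 0.1}, {"offset": [-4, -1.5, 0], "spin": 0, "gripper": 0.1}, {"offset": [0, 0, -2], "spin": 0, "gripper": 0.1}, {"offset": [0, 0, -2], "spin": 0, "gripper": 0.1}, {"offset": [0, 0, -0.8], "spin": 0, "gripper": 0.1}, {"offset": [0, 0, -0.3], "spin": 0, "gripper": 0.1}, {"offset": [0, 0, 0], "spin": 0, "gripper": 0.1}, {"offset": [0, 0, 0], "spin": 0, "gripper": 0.1}]'

```text
time: 7.4
tcp_pos: [0.4173, -0.3311, 0.0824]
orientation: [0.0, 0.817, -0.576, 0.001]
wrist_force: [0.5, 0.3, -0.1]
gripper_width: 0.204
```

```bash
python3 - <<'E'
from h import *
st()
E
```

```text
t 7.4 tcp [ 0.4173 -0.3311  0.0824] yhead -160.35 z [ 0.0011 -0.0011 -1.    ] F [ 0.48  0.27 -0.1 ] M [-0.002  0.016  0.003] g 0.204
```

Call:
send_rows --moves '[{"offset": [0, 0, -0.2], "spin": 0, "gripper": 0.1}, {"offset": [0, 0, -0.2], "spin": 0, "gripper": 0.1}, {"offset": [0, 0, 0], "spin": 0, "gripper": 0.1}, {"offset": [0, 0, 0], "spin": 0, "gripper": 0.1}]'

```text
time: 7.8
tcp_pos: [0.4165, -0.3306, 0.0776]
orientation: [-0.0, 0.817, -0.576, -0.0]
wrist_force: [0.9, -0.1, -0.0]
gripper_width: 0.203
```

Call:
send_rows --moves '[{"offset": [0, 0, -0.1], "spin": 0, "gripper": 0.1}, {"offset": [0, 0, 0], "spin": 0, "gripper": 0.3}, {"offset": [0, 0, 0], "spin": 0, "gripper": 0.45}, {"offset": [0, 0, 0], "spin": 0, "gripper": 0.45}, {"offset": [0, 0, 0.6], "spin": 0, "gripper": 0.45}, {"offset": [0, 0, 0.5], "spin": 0, "gripper": 0.45}, {"offset": [0, 0, 0], "spin": 0, "gripper": 0.3}, {"offset": [0, 0, 0], "spin": 0, "gripper": 0.1}, {"offset": [0, 0, 0], "spin": 0, "gripper": 0.1}, {"offset": [0, 0, 0], "spin": 0, "gripper": 0.1}]'

```text
time: 8.8
tcp_pos: [0.417, -0.3312, 0.0884]
orientation: [0.0, 0.817, -0.576, 0.001]
wrist_force: [0.1, 1.0, 4.8]
gripper_width: 0.204
```

```bash
python3 - <<'E'
from h import *
st(); im,p=shot('scene','c7')
cv2.imwrite('pics/c7b.png',cv2.resize(im[200:350,300:500],None,fx=3.7,fy=3.7,interpolation=cv2.INTER_CUBIC))
E
```

```text
t 8.8 tcp [ 0.417  -0.3312  0.0884] yhead -160.38 z [ 0.0011 -0.001  -1.    ] F [0.14 1.03 4.84] M [0.024 0.12  0.018] g 0.204
```

View pics/c7b.png

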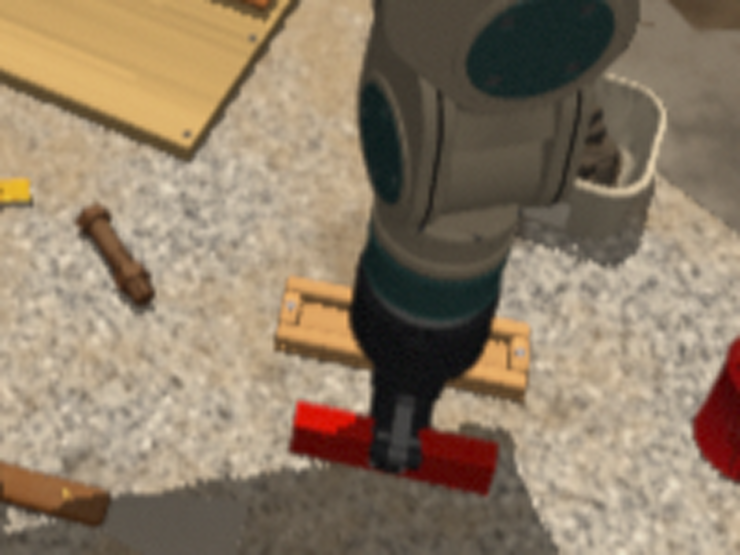

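Call:
send_rows --moves '[{"offset": [0, 0, 2], "spin": 0, "gripper": 0.1}, {"offset": [0, 0, 2], "spin": 0, "gripper": 0.1}, {"offset": [4, 1.6, 0], "spin": 0, "gripper": 0.1}, {"offset": [3.95, 1.6, 0], "spin": 0, "gripper": 0.1}, {"offset": [0, 0, 0], "spin": 0, "gripper": 0.1}, {"offset": [0, 0, -1], "spin": 0, "gripper": 0.1}, {"offset": [0, 0, -1], "spin": 0, "gripper": 0.1}, {"offset": [0, 0, 0], "spin": 0, "gripper": 0.1}, {"offset": [0, 0, 0], "spin": 0, "gripper": 0.1}]'

```text
time: 9.75
tcp_pos: [0.4943, -0.2985, 0.1063]
orientation: [0.0, 0.817, -0.577, -0.001]
wrist_force: [0.2, 0.1, -0.3]
gripper_width: 0.203
```

```bash
python3 - <<'E'
from h import *
st(); im,p=shot('wrist','w8')
cv2.imwrite('pics/w8b.png',cv2.resize(im[40:340,200:440],None,fx=2,fy=2))
E
```

```text
t 9.75 tcp [ 0.4943 -0.2985  0.1063] yhead -160.46 z [-0.0024  0.0017 -1.    ] F [ 0.22  0.11 -0.26] M [-0.023 -0.018 -0.004] g 0.203
```

View pics/w8b.png

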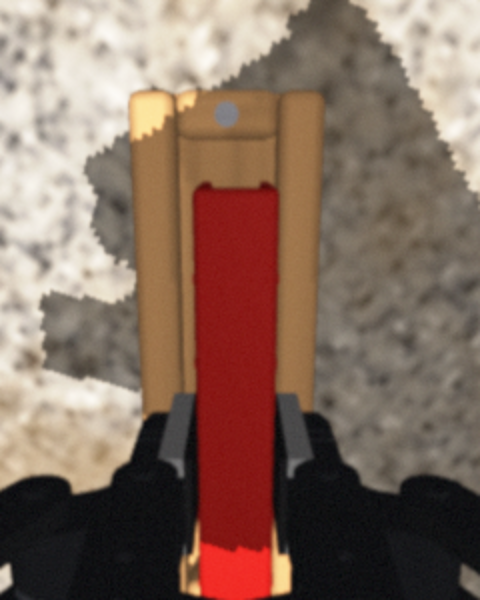

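Call:
send_rows --moves '[{"offset": [0.21, 0.04, 0], "spin": 0, "gripper": 0.1}, {"offset": [0, 0, -0.4], "spin": 0, "gripper": 0.1}, {"offset": [0, 0, -0.4], "spin": 0, "gripper": 0.1}, {"offset": [0, 0, -0.3], "spin": 0, "gripper": 0.1}, {"offset": [0, 0, 0], "spin": 0, "gripper": 0.1}, {"offset": [0, 0, 0], "spin": 0, "gripper": 0.1}]'

```text
time: 10.4
tcp_pos: [0.498, -0.2982, 0.0964]
orientation: [-0.0, 0.817, -0.576, -0.0]
wrist_force: [0.8, 0.3, -0.1]
gripper_width: 0.199
```

```bash
python3 - <<'E'
from h import *
st(); im,p=shot('wrist','w9')
cv2.imwrite('pics/w9b.png',cv2.resize(im[40:340,200:440],None,fx=2,fy=2))
E
```

```text
t 10.4 tcp [ 0.498  -0.2982  0.0964] yhead -160.38 z [-3.e-04  3.e-04 -1.e+00] F [ 0.82  0.28 -0.11] M [-0.006  0.031 -0.009] g 0.199
```

View pics/w9b.png

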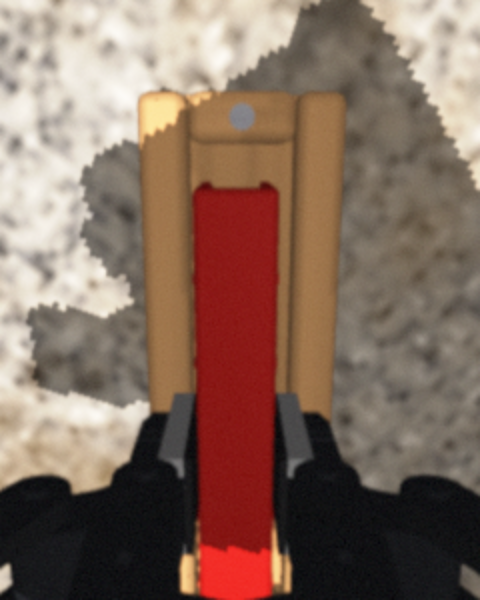

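Call:
send_rows --moves '[{"offset": [-0.13, -0.02, 0], "spin": 0, "gripper": 0.1}, {"offset": [0, 0, -0.15], "spin": 0, "gripper": 0.1}, {"offset": [0, 0, -0.1], "spin": 0, "gripper": 0.1}, {"offset": [0, 0, 0], "spin": 0, "gripper": 0.1}, {"offset": [0, 0, 0], "spin": 0, "gripper": 0.1}]'

```text
time: 10.95
tcp_pos: [0.4969, -0.2985, 0.0944]
orientation: [0.0, 0.817, -0.576, 0.0]
wrist_force: [-0.5, 0.3, 2.8]
gripper_width: 0.202
```

Contact (2.8 N). Release and rise.

Call:
send_rows --moves '[{"offset": [0, 0, 0], "spin": 0, "gripper": 0.3}, {"offset": [0, 0, 0], "spin": 0, "gripper": 0.4}, {"offset": [0, 0, 0], "spin": 0, "gripper": 0.5}, {"offset": [0, 0, 1], "spin": 0, "gripper": 0.6}, {"offset": [0, 0, 2.5], "spin": 0, "gripper": 0.6}, {"offset": [0, 0, 4.5], "spin": 0, "gripper": 0.6}, {"offset": [0, 0, 4.5], "spin": 0, "gripper": 0.8}, {"offset": [0, 0, 4.5], "spin": 0, "gripper": 0.8}]'

```text
time: 11.75
tcp_pos: [0.4965, -0.2983, 0.2664]
orientation: [0.0, 0.817, -0.576, 0.0]
wrist_force: [-0.2, -1.1, -0.6]
gripper_width: 0.799
```

```bash
python3 - <<'E'
from h import *
st(); im,p=shot('wrist','w10')
cv2.imwrite('pics/w10b.png',cv2.resize(im,(800,500)))
E
```

```text
t 11.75 tcp [ 0.4965 -0.2983  0.2664] yhead -160.38 z [ 3.e-04 -2.e-04 -1.e+00] F [-0.17 -1.13 -0.61] M [-0.051 -0.013  0.01 ] g 0.799
```

View pics/w10b.png

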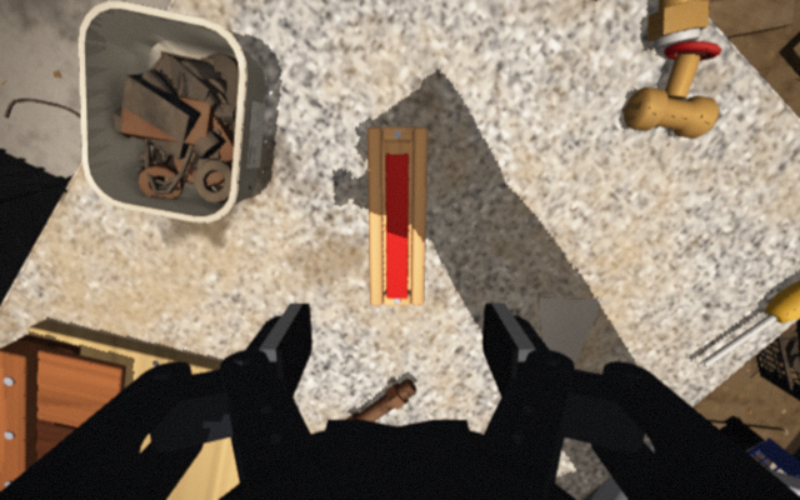

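Call:
send_rows --moves '[{"offset": [1.3, 3.9, 0.7], "spin": -0.034, "gripper": 0.8}, {"offset": [1.3, 3.9, 0.7], "spin": -0.034, "gripper": 0.8}, {"offset": [1.3, 3.9, 0.7], "spin": -0.034, "gripper": 0.8}, {"offset": [1.3, 3.9, 0.7], "spin": -0.034, "gripper": 0.8}, {"offset": [1.3, 3.9, 0.7], "spin": -0.034, "gripper": 0.8}, {"offset": [1.3, 3.9, 0.7], "spin": -0.034, "gripper": 0.8}, {"offset": [1.3, 3.9, 0.7], "spin": -0.034, "gripper": 0.8}, {"offset": [1.3, 3.9, 0.7], "spin": -0.034, "gripper": 0.8}, {"offset": [0, 0, 0], "spin": 0, "gripper": 1}, {"offset": [0, 0, 0], "spin": 0, "gripper": 1}]'

```text
time: 12.8
tcp_pos: [0.601, 0.0144, 0.3206]
orientation: [-0.0, 0.732, -0.681, 0.0]
wrist_force: [0.1, -0.6, 0.4]
gripper_width: 1.002
```

```bash
python3 - <<'E'
from h import *
st(); im,p=shot('wrist','w11')
cv2.imwrite('pics/w11b.png',cv2.resize(im,(800,500)))
E
```

```text
t 12.8 tcp [0.601  0.0144 0.3206] yhead -175.83 z [ 7.e-04 -5.e-04 -1.e+00] F [ 0.07 -0.57  0.38] M [-0.053 -0.012  0.007] g 1.002
```

View pics/w11b.png

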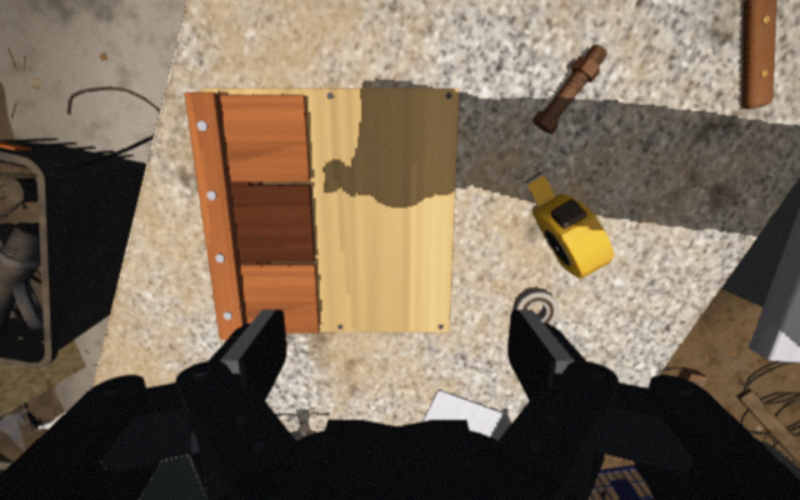

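```bash
python3 - <<'E'
from h import *
im,p=load('w11')
cv2.imwrite('pics/w11c.png',cv2.resize(im[60:160,230:380],None,fx=5,fy=5,interpolation=cv2.INTER_CUBIC))
cv2.imwrite('pics/w11d.png',cv2.resize(im[195:275,230:380],None,fx=5,fy=5,interpolation=cv2.INTER_CUBIC))
E
```

```text
(no output)
```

View pics/w11c.png

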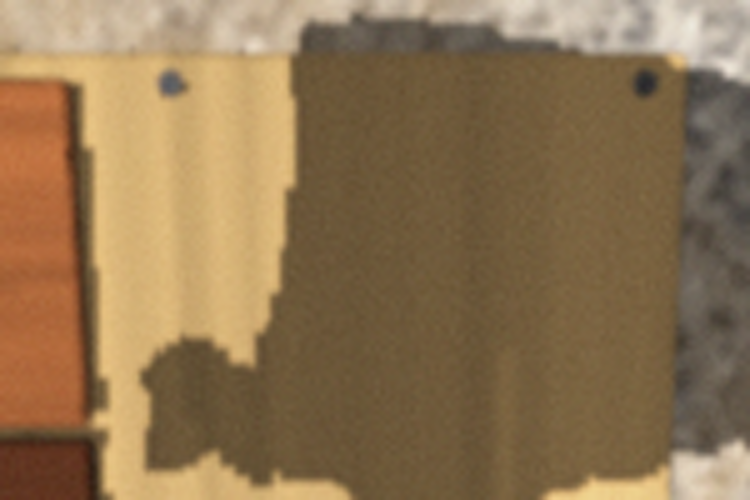

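View pics/w11d.png

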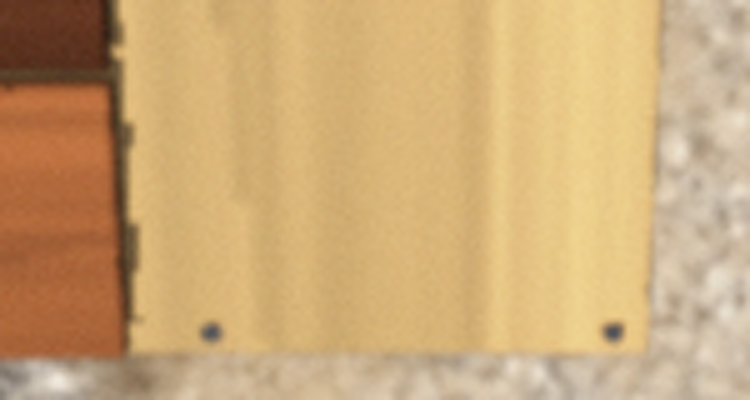

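```bash
python3 - <<'E'
from h import *
im,p=load('w11')
c=lambda u,v,z:onplane(p,(230+u/5-.4,60+v/5-.4),z)
d=lambda u,v,z:onplane(p,(230+u/5-.4,195+v/5-.4),z)
R=c(685,55,.018);L=d(648,352,.018); print(R,L,np.linalg.norm(R-L))
y=(L-R)/np.linalg.norm(L-R); yaw=np.degrees(np.arctan2(y[1],y[0]))-90; print('yaw near edge',yaw)
s1=c(71,80,.036);s2=d(124,355,.036); print(s1,s2,np.linalg.norm(s1-s2)); e=s2-s1; print('yaw shingle',np.degrees(np.arctan2(e[1],e[0]))-90)
# side edges direction
a,b=c(100,55,.018),c(680,55,.018); v=a-b; print('yaw side-', np.degrees(np.arctan2(v[1],v[0])))
a,b=d(135,353,.018),d(645,353,.018); v=a-b; print('yaw side+', np.degrees(np.arctan2(v[1],v[0])))
th=np.radians(3.9)
for th in [np.radians(yaw)]:
  x=np.array([np.cos(th),np.sin(th),0])
  m=(R+L)/2; print('deck',m+.12*x,'edge by near',m+.14*x,'edge direct',(s1+s2)/2, ((s1+s2)/2-m)@x)
E
```

```text
[ 0.55324525 -0.10744957  0.018     ] [0.53435771 0.13976429 0.018     ] 0.2479343260001049
yaw near edge 4.3690023806886416
[ 0.69011874 -0.08995893  0.036     ] [0.6748     0.14135324 0.036     ] 0.23181885351045167
yaw shingle 3.7889034300984576
yaw side- 4.160620639165984
yaw side+ 4.197377545298292
deck [0.66345277 0.02529891 0.018     ] edge by near [0.68339466 0.02682251 0.018     ] edge direct [0.68245937 0.02569715 0.036     ] 0.13898170313761693
```

Call:
send_rows --moves '[{"offset": [-1.57, 3.82, -0.7], "spin": -0.048, "gripper": 1}, {"offset": [-1.57, 3.82, -0.7], "spin": -0.048, "gripper": 1}, {"offset": [-1.57, 3.82, -0.7], "spin": -0.048, "gripper": 1}, {"offset": [-1.57, 3.82, -0.7], "spin": -0.048, "gripper": 1}, {"offset": [-1.57, 3.82, -0.7], "spin": -0.048, "gripper": 1}, {"offset": [-1.57, 3.82, -0.7], "spin": -0.048, "gripper": 1}, {"offset": [-1.57, 3.82, -0.7], "spin": -0.048, "gripper": 1}, {"offset": [-1.57, 3.82, -0.7], "spin": -0.048, "gripper": 1}, {"offset": [0, 0, 0], "spin": 0, "gripper": 1}, {"offset": [0, 0, 0], "spin": 0, "gripper": 1}]'

```text
time: 13.85
tcp_pos: [0.4749, 0.3183, 0.2637]
orientation: [-0.001, -0.588, 0.809, -0.0]
wrist_force: [-0.1, -0.4, -0.2]
gripper_width: 1.001
```

```bash
python3 - <<'E'
from h import *
st(); im,p=shot('wrist','w12')
cv2.imwrite('pics/w12b.png',cv2.resize(im[90:290,200:400],None,fx=3,fy=3,interpolation=cv2.INTER_CUBIC))
E
```

```text
t 13.85 tcp [0.4749 0.3183 0.2637] yhead 162.07 z [-7.0e-04 -1.3e-03 -1.0e+00] F [-0.08 -0.39 -0.19] M [-0.047 -0.007 -0.011] g 1.001
```

View pics/w12b.png

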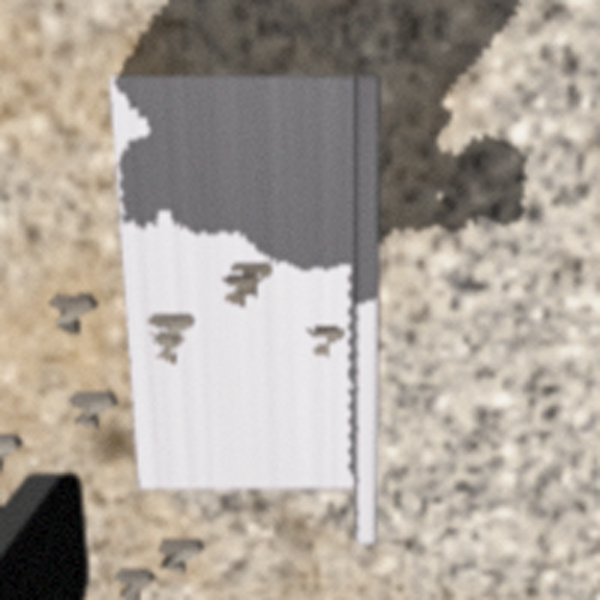

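```bash
python3 - <<'E'
from h import *
im,p=load('w12')
c=lambda u,v,z:onplane(p,(200+u/3-.33,90+v/3-.33),z)
a=[c(357,77,.049),c(379,77,.049),c(357,543,.049),c(375,543,.049)]
print(np.array(a).round(4),'w',np.linalg.norm(a[0]-a[1]),np.linalg.norm(a[2]-a[3]))
m1=(a[0]+a[1])/2;m2=(a[2]+a[3])/2; e=m2-m1; print('len',np.linalg.norm(e),'yaw',np.degrees(np.arctan2(e[1],e[0]))-90,'ctr',(m1+m2)/2)
f1,f2=c(112,77,.004),c(140,488,.004); e=f2-f1; print('front len',np.linalg.norm(e),'yaw',np.degrees(np.arctan2(e[1],e[0]))-90,'ctr',(f1+f2)/2)
d=((f1+f2)/2-(m1+m2)/2); print('dist',np.linalg.norm(d[:2]),np.degrees(np.arctan2(d[1],d[0])))
E
```

```text
[[0.4525 0.2535 0.049 ]
 [0.4461 0.2556 0.049 ]
 [0.501  0.4041 0.049 ]
 [0.495  0.406  0.049 ]] w 0.006711906426795437 0.006348650510575534
len 0.15816439972998772 yaw -17.93156268063504 ctr [0.47364187 0.32981492 0.049     ]
front len 0.15861352023882042 yaw -18.035559936066136 ctr [0.55918344 0.30229067 0.004     ]
dist 0.08986069058629502 -17.836335167529676
```

Call:
send_rows --moves '[{"offset": [-0.17, 1.17, -3.5], "spin": 0, "gripper": 0.8}, {"offset": [0, 0, -4], "spin": 0, "gripper": 0.6}, {"offset": [0, 0, -4], "spin": 0, "gripper": 0.6}, {"offset": [0, 0, -3], "spin": 0, "gripper": 0.6}, {"offset": [0, 0, -1.5], "spin": 0, "gripper": 0.6}, {"offset": [0, 0, 0], "spin": 0, "gripper": 0.5}, {"offset": [0, 0, 0], "spin": 0, "gripper": 0.4}]'

```text
time: 14.6
tcp_pos: [0.4746, 0.3296, 0.1046]
orientation: [0.0, -0.587, 0.81, -0.0]
wrist_force: [-0.1, 0.6, -0.5]
gripper_width: 0.404
```

```bash
python3 - <<'E'
from h import *
st()
E
```

```text
t 14.6 tcp [0.4746 0.3296 0.1046] yhead 161.9 z [ 5.e-04 -0.e+00 -1.e+00] F [-0.11  0.57 -0.53] M [ 0.027 -0.016 -0.008] g 0.404
```

Call:
send_rows --moves '[{"offset": [-0.1, 0.04, -1], "spin": 0, "gripper": 0.4}, {"offset": [0, 0, -0.8], "spin": 0, "gripper": 0.35}, {"offset": [0, 0, 0], "spin": 0, "gripper": 0.3}, {"offset": [0, 0, 0], "spin": 0, "gripper": 0.2}, {"offset": [0, 0, 0], "spin": 0, "gripper": 0}, {"offset": [0, 0, 0], "spin": 0, "gripper": 0}, {"offset": [0, 0, 0], "spin": 0, "gripper": 0}, {"offset": [0, 0, 0], "spin": 0, "gripper": 0}]' --force 90

```text
time: 15.4
tcp_pos: [0.4728, 0.3315, 0.0866]
orientation: [0.0, -0.588, 0.809, 0.0]
wrist_force: [-0.7, 0.7, 2.6]
gripper_width: 0.079
```

```bash
python3 - <<'E'
from h import *
st(); im,p=shot('wrist','w13')
cv2.imwrite('pics/w13b.png',cv2.resize(im,(800,500)))
E
```

```text
t 15.4 tcp [0.4728 0.3315 0.0866] yhead 162.04 z [ 8.e-04  6.e-04 -1.e+00] F [-0.7   0.74  2.56] M [0.017 0.027 0.031] g 0.079
```

View pics/w13b.png

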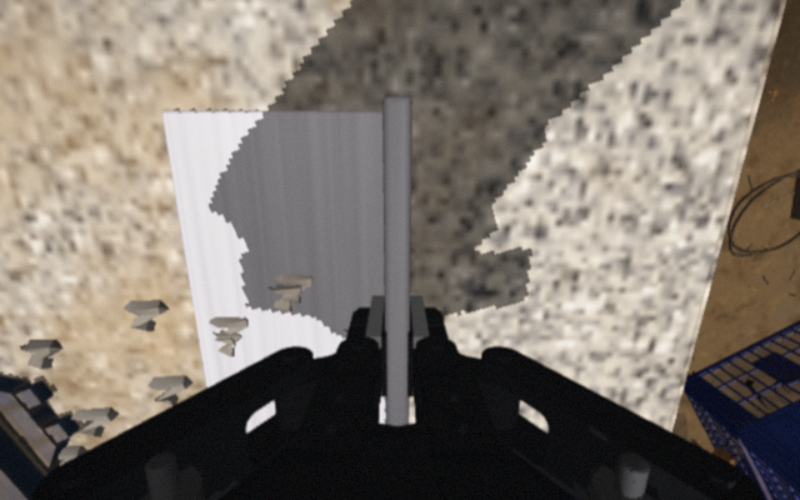

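```bash
python3 - <<'E'
from h import *
im,p=load('w13')
tcp=np.array([.4728,.3315]); th=np.radians(162.04-180); x=np.array([np.cos(th),np.sin(th)]); y=np.array([-x[1],x[0]])
for uv,z,n in [((384,97),.049,'up'),((411,97),.049,'up'),((164,112),.004,'front corner'),((204,385),.004,'front edge')]:
    q=onplane(p,(uv[0]*.8-.1,uv[1]*.8-.1),z)[:2]-tcp; print(n,(q@x).round(4),(q@y).round(4))
E
```

```text
up 0.0033 -0.0804
up -0.004 -0.0804
front corner 0.0892 -0.0801
front edge 0.0908 0.0411
```

Call:
send_rows --moves '[{"offset": [0, 0, 1], "spin": 0, "gripper": 0}, {"offset": [0, 0, 3], "spin": 0, "gripper": 0}, {"offset": [0, 0, 4], "spin": 0, "gripper": 0}, {"offset": [0, 0, 4], "spin": 0, "gripper": 0}, {"offset": [1.16, -3.47, 0], "spin": 0.043, "gripper": 0}, {"offset": [1.16, -3.47, 0], "spin": 0.043, "gripper": 0}, {"offset": [1.16, -3.47, 0], "spin": 0.043, "gripper": 0}, {"offset": [1.16, -3.47, 0], "spin": 0.043, "gripper": 0}, {"offset": [1.16, -3.47, 0], "spin": 0.043, "gripper": 0}, {"offset": [1.16, -3.47, 0], "spin": 0.043, "gripper": 0}, {"offset": [1.16, -3.47, 0], "spin": 0.043, "gripper": 0}, {"offset": [1.16, -3.47, 0], "spin": 0.043, "gripper": 0}]'

```text
time: 16.65
tcp_pos: [0.5651, 0.0521, 0.2062]
orientation: [0.0, 0.718, -0.696, -0.0]
wrist_force: [0.6, 0.7, -0.7]
gripper_width: 0.081
```

Call:
send_rows --moves '[{"offset": [1.16, -3.47, 0], "spin": 0.042, "gripper": 0}, {"offset": [0, 0, 0], "spin": 0, "gripper": 0}, {"offset": [0, 0, 0], "spin": 0, "gripper": 0}]'

```text
time: 16.95
tcp_pos: [0.5766, 0.0182, 0.206]
orientation: [0.0, 0.731, -0.682, -0.001]
wrist_force: [-0.4, -0.3, -1.9]
gripper_width: 0.078
```

```bash
python3 - <<'E'
from h import *
st(); im,p=shot('wrist','w14')
cv2.imwrite('pics/w14b.png',cv2.resize(im,(800,500)))
st(); im,p=shot('side','s14')
cv2.imwrite('pics/s14b.png',cv2.resize(im[100:270,220:420],None,fx=3.7,fy=3.5,interpolation=cv2.INTER_CUBIC))
E
```

```text
t 16.95 tcp [0.5766 0.0182 0.206 ] yhead -175.98 z [-1.1e-03  5.0e-04 -1.0e+00] F [-0.4  -0.34 -1.88] M [ 0.019  0.066 -0.017] g 0.078
t 17.0 tcp [0.5763 0.019  0.206 ] yhead -175.9 z [-1.3e-03  6.0e-04 -1.0e+00] F [-0.84  0.19 -1.67] M [ 0.046  0.082 -0.016] g 0.08
```

View pics/w14b.png

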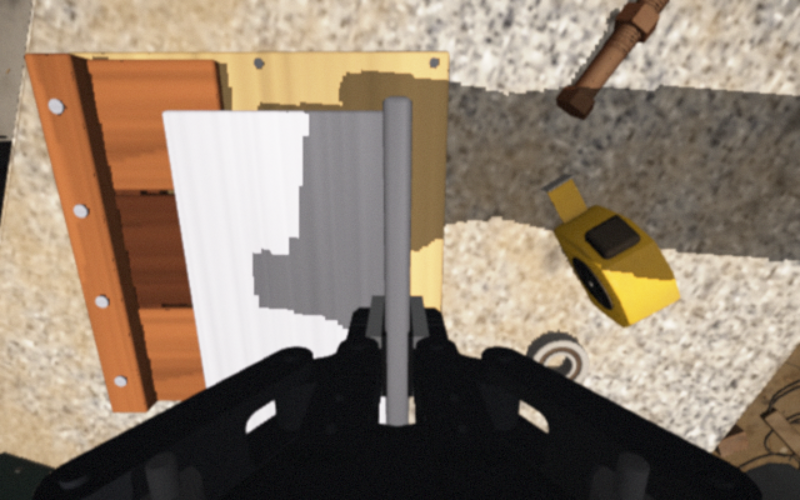

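View pics/s14b.png

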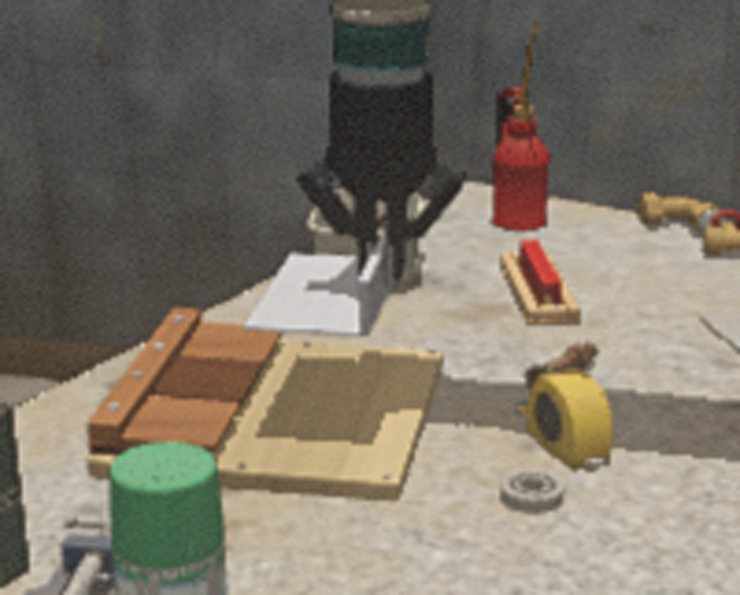

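Call:
send_rows --moves '[{"offset": [0, 0, -3], "spin": 0, "gripper": 0}, {"offset": [0, 0, -3], "spin": 0, "gripper": 0}, {"offset": [0, 0, -2], "spin": 0, "gripper": 0}, {"offset": [0, 0, -1], "spin": 0, "gripper": 0}, {"offset": [0, 0, 0], "spin": 0, "gripper": 0}, {"offset": [0, 0, 0], "spin": 0, "gripper": 0}, {"offset": [0, 0, 0], "spin": 0, "gripper": 0}]'

```text
time: 17.75
tcp_pos: [0.5781, 0.0191, 0.1177]
orientation: [-0.001, 0.732, -0.681, 0.001]
wrist_force: [0.2, -0.2, -1.4]
gripper_width: 0.082
```

```bash
python3 - <<'E'
from h import *
st(); im,p=shot('wrist','w15')
cv2.imwrite('pics/w15b.png',cv2.resize(im,(800,500)))
im,p=shot('side','s15')
cv2.imwrite('pics/s15b.png',cv2.resize(im[170:260,230:350],None,fx=6,fy=6,interpolation=cv2.INTER_CUBIC))
E
```

```text
t 17.75 tcp [0.5781 0.0191 0.1177] yhead -175.83 z [ 2.9e-03 -2.0e-04 -1.0e+00] F [ 0.22 -0.16 -1.42] M [ 0.068  0.007 -0.037] g 0.082
```

View pics/w15b.png

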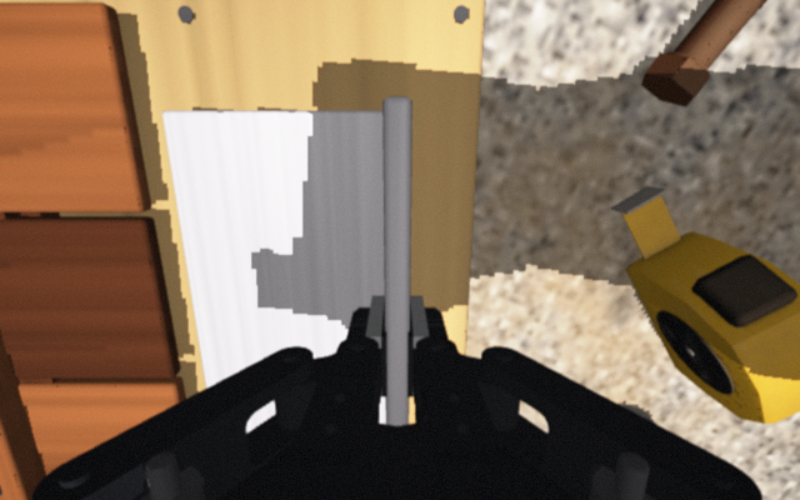

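View pics/s15b.png

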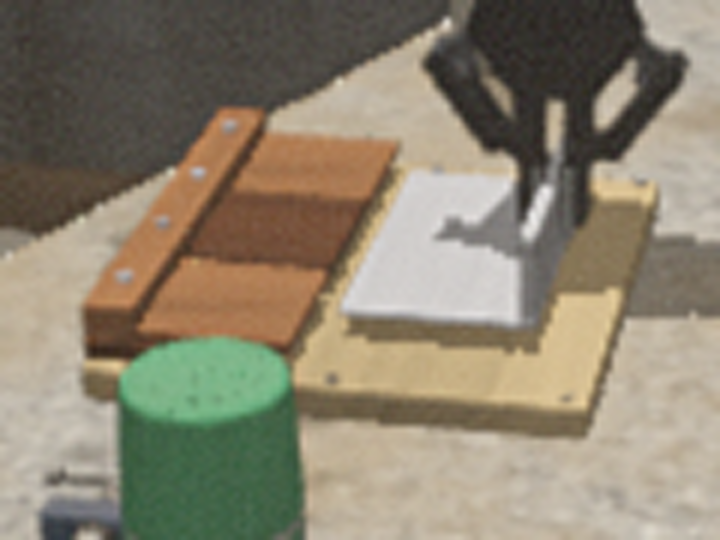

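```bash
python3 - <<'E'
from h import *
im,p=load('w15')
g=lambda u,v,z:onplane(p,(u*.8-.1,v*.8-.1),z)
a,b=g(110,10,.036),g(183,380,.036); e=b-a; print('sh',a,b,np.degrees(np.arctan2(e[1],e[0]))-90)
c,d=g(164,112,.0351),g(204,385,.0351); e=d-c; print('fr',c,d,np.degrees(np.arctan2(e[1],e[0]))-90)
th=np.radians(4.1);x=np.array([np.cos(th),np.sin(th),0]); print('gap',((a+b)/2-c)@x,((a+b)/2-d)@x)
print('edge line', 'c',c@x,'d',d@x,'a',a@x,'b',b@x,'expected edge',np.array([.6829,.0262,0])@x)
a,b=g(485,5,.018),g(467,350,.018);e=b-a;print('near edge',a,b,np.degrees(np.arctan2(e[1],e[0]))-90, a@x,b@x)
e=g(385,100,.0802),g(384,410,.0802);print(e)
E
python3 - <<'E'
import cv2
im=cv2.imread('pics/w15.png')
cv2.imwrite('pics/w15c.png',cv2.resize(im[0:310,60:180],None,fx=2,fy=2,interpolation=cv2.INTER_CUBIC)[:600])
E
```

```text
sh [ 0.6889766  -0.08754154  0.036     ] [0.67540617 0.06416883 0.036     ] 5.111480944951907
fr [ 0.67351305 -0.054336    0.0351    ] [0.66626387 0.06683847 0.0351    ] 3.4235978514921754
gap 0.0117054656847142 0.01027242282640122
edge line c 0.667904496957278 d 0.669337539815591 a 0.680954362067341 b 0.6782655632166437 expected edge 0.6830255437050579
near edge [ 0.55235225 -0.10462142  0.018     ] [0.54046159 0.04896499 0.018     ] 4.4270102370016815 0.5434584999251796 0.5425793016600824
(array([ 0.58722032, -0.06008206,  0.0802    ]), array([0.58125147, 0.03794275, 0.0802    ]))
```

View pics/w15c.png

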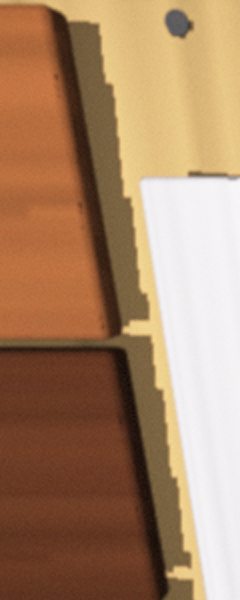

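```bash
python3 - <<'E'
from h import *
im,p=load('w15')
hsv=cv2.cvtColor(im,cv2.COLOR_BGR2HSV)
th=np.radians(4.1);x=np.array([np.cos(th),np.sin(th),0]);yy=np.array([-x[1],x[0],0])
def fit(pts,z,n):
    vx,vy,x0,y0=cv2.fitLine(np.array(pts,np.float32),cv2.DIST_HUBER,0,.01,.01).ravel()
    q=[onplane(p,(x0+vx/vy*(v-y0),v),z) for v in (pts[0][1],pts[-1][1])]
    e=q[1]-q[0]; print(n,'yaw',np.degrees(np.arctan2(e[1],e[0]))-90,'x ends',(q[0]@x).round(4),(q[1]@x).round(4),'xmid at y0', 'y',(q[0]@yy).round(4),(q[1]@yy).round(4))
# leg front: first column where sat<60 & val>180 
pts=[]
for v in range(95,290,3):
    r=im[v,100:260].astype(float); s=r.max(1)-r.min(1)
    k=np.where((s[:-2]<40)&(s[1:-1]<40)&(s[2:]<40)&(r[:-2].mean(1)>190))[0]
    if len(k): 
        k=k[0]; # subpixel on blue channel? use sat threshold 40 interp
        a,b=s[k-1],s[k]; pts.append((100+k-(40-b)/max(a-b,1e-3),v))
print(len(pts),pts[0],pts[-1])
fit(pts,.0351,'front')
# shingle top/edge: last column left where 'R/B' reddish saturated (hue<14)
for z,n in [(.028,'butt low')]:
    pts=[]
    for v in list(range(12,160,3))+list(range(185,295,3)):
        h=hsv[v,60:200]; r=im[v,60:200].astype(int)
        red=(r[:,2]>1.45*r[:,1])&(r[:,2]>40)
        k=np.where(red)[0]; 
        if len(k): pts.append((60+k[-1]+.5,v))
    print(pts[::12]); fit(pts,.036,'shingle@.036'); fit(pts,.028,'shingle@.028')
pts=[]
for v in list(range(3,40,2))+list(range(230,280,3)):
    r=im[v,330:420].astype(float); s=r.max(1)-r.min(1); k=np.where(s<45)[0]
    if len(k): pts.append((330+k[0]-.5,v))
print(pts[::6]);fit(pts,.018,'near')
E
```

```text
65 (np.float64(129.95348837209303), 95) (np.float64(160.82978723404256), 287)
front yaw 4.175820891445909 x ends 0.6689 0.6687 xmid at y0 y -0.0999 0.0051
[(np.float64(93.5), 12), (np.float64(99.5), 48), (np.float64(106.5), 84), (np.float64(112.5), 120), (np.float64(118.5), 156), (np.float64(129.5), 215), (np.float64(132.5), 251), (np.float64(141.5), 287)]
shingle@.036 yaw 2.769120735883348 x ends 0.6784 0.6817 xmid at y0 y -0.135 0.0085
shingle@.028 yaw 2.7691207358833054 x ends 0.6837 0.6872 xmid at y0 y -0.1373 0.0137
[(np.float64(387.5), 3), (np.float64(363.5), 15), (np.float64(386.5), 27), (np.float64(385.5), 39), (np.float64(329.5), 245), (np.float64(329.5), 263)]
near yaw -7.278797391804417 x ends 0.5421 0.5729 xmid at y0 y -0.1442 0.0089
```

Call:
send_rows --moves '[{"offset": [0, 0, -0.6], "spin": 0, "gripper": 0}, {"offset": [0, 0, -0.3], "spin": 0, "gripper": 0}, {"offset": [0, 0, 0], "spin": 0, "gripper": 0}, {"offset": [0, 0, 0], "spin": 0, "gripper": 0}]'

```text
time: 18.25
tcp_pos: [0.5766, 0.0189, 0.1068]
orientation: [0.0, 0.732, -0.681, -0.0]
wrist_force: [-0.3, 0.4, -0.3]
gripper_width: 0.084
```

Call:
send_rows --moves '[{"offset": [0, 0, -0.2], "spin": 0, "gripper": 0}, {"offset": [0, 0, 0], "spin": 0, "gripper": 0}, {"offset": [0, 0, 0], "spin": 0, "gripper": 0}]'

```text
time: 18.55
tcp_pos: [0.5769, 0.0189, 0.105]
orientation: [0.0, 0.732, -0.681, -0.0]
wrist_force: [-0.2, -0.1, -0.9]
gripper_width: 0.077
```

Call:
send_rows --moves '[{"offset": [0, 0, -0.1], "spin": 0, "gripper": 0}, {"offset": [0, 0, 0], "spin": 0, "gripper": 0}, {"offset": [0, 0, 0], "spin": 0, "gripper": 0}]'

```text
time: 18.85
tcp_pos: [0.5771, 0.0189, 0.1045]
orientation: [-0.0, 0.732, -0.681, 0.0]
wrist_force: [0.0, 0.3, 2.1]
gripper_width: 0.083
```

```bash
python3 - <<'E'
from h import *
for i in range(1):
    st(); im,p=shot('side','s16')
st()
cv2.imwrite('pics/s16b.png',cv2.resize(im[170:260,230:350],None,fx=6,fy=6,interpolation=cv2.INTER_CUBIC))
E
```

```text
t 18.85 tcp [0.5771 0.0189 0.1045] yhead -175.85 z [ 5.e-04 -1.e-04 -1.e+00] F [0.   0.26 2.1 ] M [0.054 0.255 0.009] g 0.083
t 18.9 tcp [0.5771 0.0189 0.1045] yhead -175.85 z [ 5.e-04 -1.e-04 -1.e+00] F [-1.22 -0.32  2.39] M [-0.066  0.241  0.01 ] g 0.081
```

View pics/s16b.png

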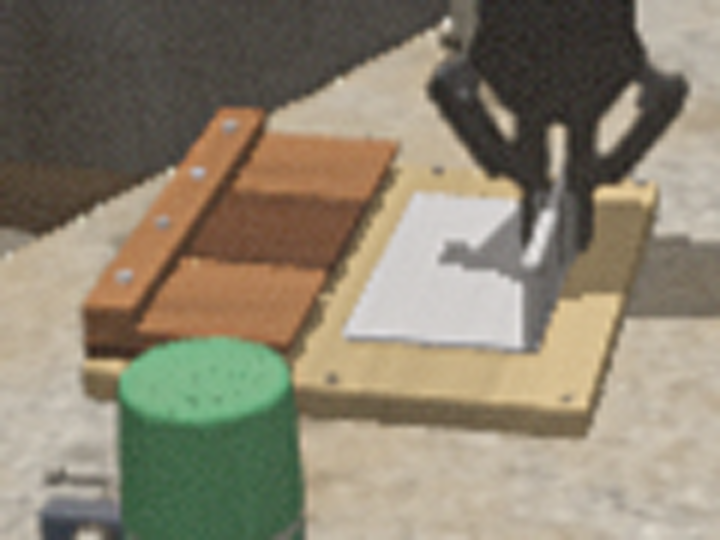

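Call:
send_rows --moves '[{"offset": [0, 0, 0.25], "spin": 0, "gripper": 0}, {"offset": [0, 0, 0], "spin": 0, "gripper": 0}, {"offset": [0.6, 0.043, 0], "spin": 0, "gripper": 0}, {"offset": [0.6, 0.043, 0], "spin": 0, "gripper": 0}, {"offset": [0.4, 0.029, 0], "spin": 0, "gripper": 0}, {"offset": [0, 0, 0], "spin": 0, "gripper": 0}, {"offset": [0, 0, 0], "spin": 0, "gripper": 0}]'

```text
time: 19.6
tcp_pos: [0.593, 0.0201, 0.1064]
orientation: [0.0, 0.732, -0.681, -0.0]
wrist_force: [-1.0, -0.5, -1.7]
gripper_width: 0.083
```

```bash
python3 - <<'E'
from h import *
st(); im,p=shot('wrist','w17')
cv2.imwrite('pics/w17b.png',cv2.resize(im[:,0:400],None,fx=1.5,fy=1.5,interpolation=cv2.INTER_CUBIC))
E
```

```text
t 19.6 tcp [0.593  0.0201 0.1064] yhead -175.85 z [-4.e-04 -0.e+00 -1.e+00] F [-0.98 -0.51 -1.67] M [ 0.019  0.021 -0.022] g 0.083
```

View pics/w17b.png

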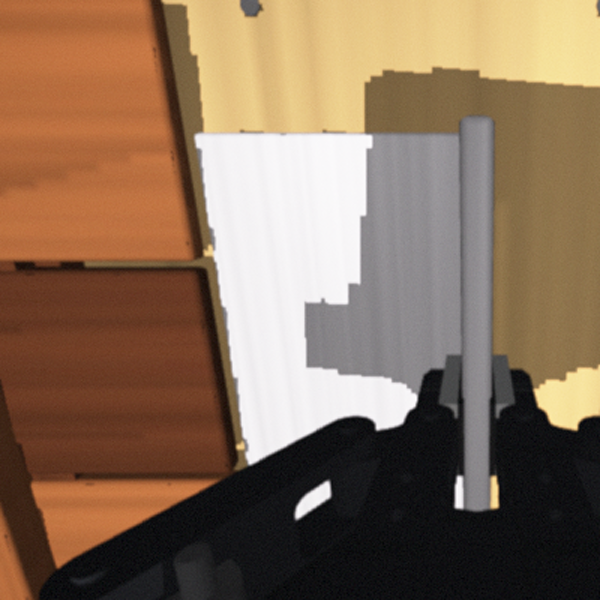

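```bash
python3 - <<'E'
from h import *
im,p=load('w17')
cv2.imwrite('pics/w17c.png',cv2.resize(im[80:180,90:170],None,fx=6,fy=6,interpolation=cv2.INTER_CUBIC))
E
```

```text
(no output)
```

View pics/w17c.png

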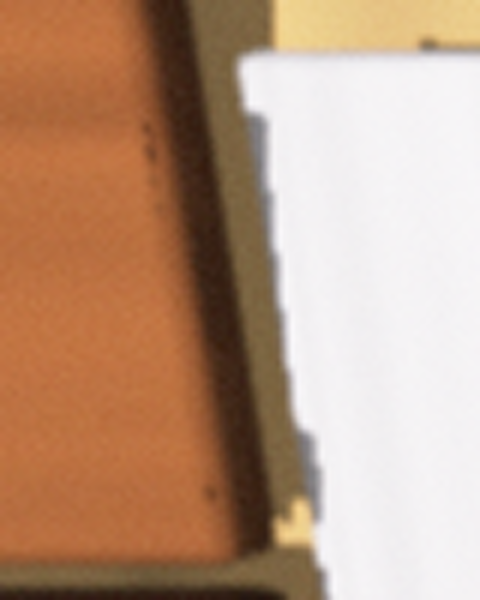

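```bash
python3 - <<'E'
from h import *
im,p=load('w17')
th=np.radians(4.1);x=np.array([np.cos(th),np.sin(th),0])
c=lambda u,v,z:onplane(p,(90+u/6-.42,80+v/6-.42),z)
for n,a,b,z in [('buttlow',(190,50),(268,530),.028),('butttop',(150,50),(232,530),.036),('leg',(240,65),(322,560),.0238)]:
    A,B=c(*a,z),c(*b,z); e=B-A; print(n,A@x,B@x,'yaw',np.degrees(np.arctan2(e[1],e[0]))-90)
# -y edge of leg and board for centring
im11,p11=load('w11')
E
```

```text
buttlow 0.6844497988996336 0.6846060339878371 yaw 3.8619655810356193
butttop 0.682465276258064 0.682512851507764 yaw 4.0233882812982955
leg 0.6832325551939137 0.6829759826490365 yaw 4.466165071537958
```

Call:
send_rows --moves '[{"offset": [0.5, 0.036, 0], "spin": 0, "gripper": 0}, {"offset": [0.5, 0.036, 0], "spin": 0, "gripper": 0}, {"offset": [0, 0, 0], "spin": 0, "gripper": 0}, {"offset": [0, 0, 0], "spin": 0, "gripper": 0}]'

```text
time: 20.05
tcp_pos: [0.6032, 0.0208, 0.1067]
orientation: [-0.0, 0.732, -0.681, 0.0]
wrist_force: [1.0, -0.8, -2.1]
gripper_width: 0.081
```

```bash
python3 - <<'E'
from h import *
st(); im,p=shot('side','s18')
cv2.imwrite('pics/s18b.png',cv2.resize(im[170:260,230:350],None,fx=6,fy=6,interpolation=cv2.INTER_CUBIC))
E
```

```text
t 20.05 tcp [0.6032 0.0208 0.1067] yhead -175.85 z [ 1.e-04 -1.e-04 -1.e+00] F [ 0.97 -0.75 -2.13] M [-0.008  0.011  0.012] g 0.081
```

View pics/s18b.png

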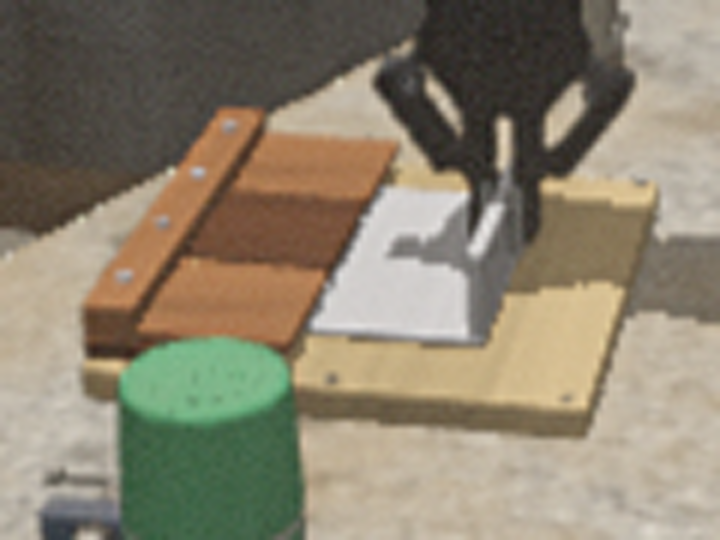

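Call:
send_rows --moves '[{"offset": [0.6, 0.043, 0], "spin": 0, "gripper": 0}, {"offset": [0.6, 0.043, 0], "spin": 0, "gripper": 0}, {"offset": [0.6, 0.043, 0], "spin": 0, "gripper": 0}, {"offset": [0.6, 0.043, 0], "spin": 0, "gripper": 0}, {"offset": [0.5, 0.036, 0], "spin": 0, "gripper": 0}, {"offset": [0, 0, 0], "spin": 0, "gripper": 0}, {"offset": [0, 0, 0], "spin": 0, "gripper": 0}]'

```text
time: 20.8
tcp_pos: [0.6319, 0.0229, 0.1065]
orientation: [0.0, 0.732, -0.681, -0.0]
wrist_force: [-0.7, -0.3, -2.3]
gripper_width: 0.082
```

```bash
python3 - <<'E'
from h import *
o=st(); im,p=shot('side','s19')
th=np.radians(4.1);c=o['tcp_pos'];print('x',c[0]*np.cos(th)+c[1]*np.sin(th),'y',-c[0]*np.sin(th)+c[1]*np.cos(th))
cv2.imwrite('pics/s19b.png',cv2.resize(im[170:260,230:350],None,fx=6,fy=6,interpolation=cv2.INTER_CUBIC))
im,p=shot('wrist','w19')
cv2.imwrite('pics/w19b.png',cv2.resize(im[:,0:400],None,fx=1.5,fy=1.5,interpolation=cv2.INTER_CUBIC))
E
```

```text
t 20.8 tcp [0.6319 0.0229 0.1065] yhead -175.85 z [-4.e-04 -0.e+00 -1.e+00] F [-0.68 -0.28 -2.3 ] M [-0.047 -0.025 -0.015] g 0.082
x 0.6319296159829011 y -0.022363348616702538
```

View pics/s19b.png

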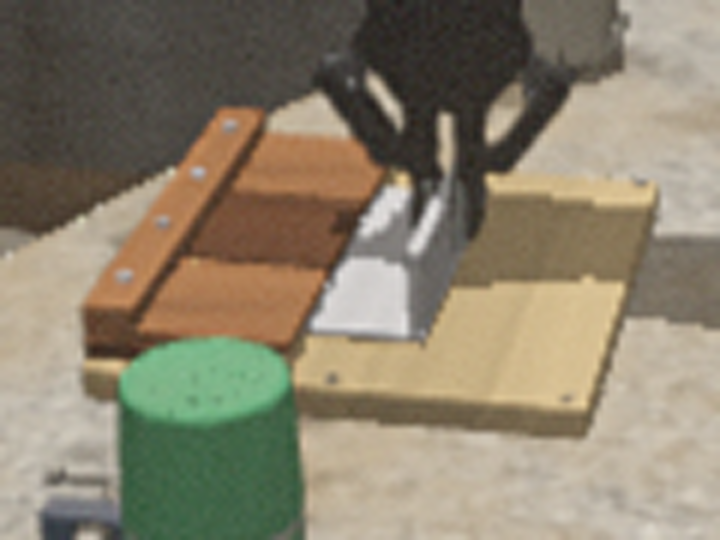

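View pics/w19b.png

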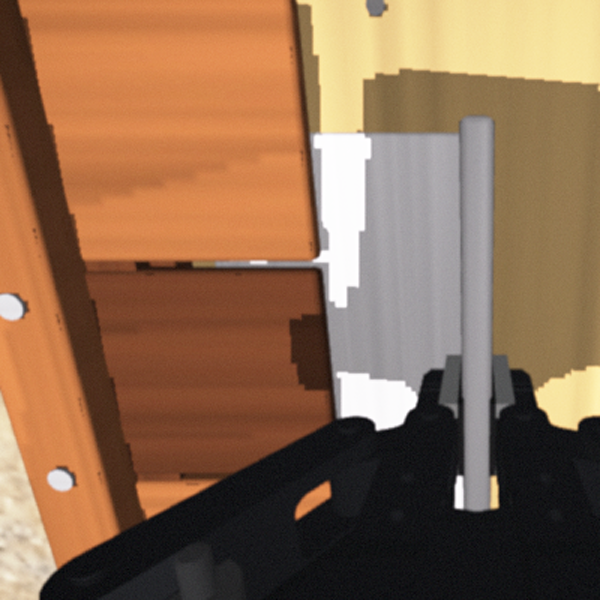

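```bash
python3 - <<'E'
from h import *
th=np.radians(4.1);y=np.array([-np.sin(th),np.cos(th),0])
im,p=load('w14'); g=lambda u,v,z:onplane(p,(u*.8-.1,v*.8-.1),z)@y
print('w14 leg',g(164,112,.1234),g(300,112,.1234),'board',g(300,53,.018),g(440,52,.018), 'tcp y', (np.array([.5766,.0182,0])@y))
im,p=load('w11')
c=lambda u,v,z:onplane(p,(230+u/5-.4,60+v/5-.4),z)@y
d=lambda u,v,z:onplane(p,(230+u/5-.4,195+v/5-.4),z)@y
print('w11 board -y',c(300,55,.018),'+y',d(400,353,.018),'shingle -y',c(40,80,.036),'+y',d(60,356,.036))
im,p=load('w19')
g=lambda u,v,z:onplane(p,(u/1.5-.17,v/1.5-.17),z)@y
print('w19 leg -y',g(400,134,.0239),'upst',g(477,118,.0688))
im,p=load('w15')
E
```

```text
w14 leg -0.10331999740863632 -0.10325141884145544 board -0.14610045254011206 -0.14655667302494524 tcp y -0.02307200415288352
w11 board -y -0.1466363028455778 +y 0.10162230628874833 shingle -y -0.13906310460609522 +y 0.09306418868388255
w19 leg -y -0.1025966206025957 upst -0.10242113898377958
```

Call:
send_rows --moves '[{"offset": [0.13, 0.009, 0], "spin": 0, "gripper": 0}, {"offset": [0, 0, 0], "spin": 0, "gripper": 0}, {"offset": [0, 0, -0.15], "spin": 0, "gripper": 0}, {"offset": [0, 0, -0.1], "spin": 0, "gripper": 0}, {"offset": [0, 0, 0], "spin": 0, "gripper": 0}, {"offset": [0, 0, 0], "spin": 0, "gripper": 0}, {"offset": [0, 0, 0], "spin": 0, "gripper": 0}]'

```text
time: 21.6
tcp_pos: [0.6333, 0.0229, 0.1045]
orientation: [-0.0, 0.732, -0.681, 0.0]
wrist_force: [-2.3, 0.2, 4.6]
gripper_width: 0.082
```

Call:
send_rows --moves '[{"offset": [0, 0, -0.1], "spin": 0, "gripper": 0}, {"offset": [0, 0, 0], "spin": 0, "gripper": 0}, {"offset": [0, 0, 0], "spin": 0, "gripper": 0}, {"offset": [0, 0, 0], "spin": 0, "gripper": 0}]'

```text
time: 22.0
tcp_pos: [0.6333, 0.023, 0.1046]
orientation: [-0.0, 0.732, -0.681, 0.0]
wrist_force: [-4.2, -0.5, 8.6]
gripper_width: 0.08
```

Call:
send_rows --moves '[{"offset": [0, 0, -0.08], "spin": 0, "gripper": 0}, {"offset": [0, 0, -0.05], "spin": 0, "gripper": 0}, {"offset": [0, 0, 0], "spin": 0, "gripper": 0}, {"offset": [0, 0, 0], "spin": 0, "gripper": 0}, {"offset": [0, 0, 0], "spin": 0, "gripper": 0}, {"offset": [0, 0, 0], "spin": 0, "gripper": 0}]'

```text
time: 22.6
tcp_pos: [0.6332, 0.0229, 0.1045]
orientation: [-0.0, 0.732, -0.681, 0.0]
wrist_force: [-7.4, -0.2, 16.6]
gripper_width: 0.08
```

```bash
python3 - <<'E'
from h import *
o=st(); im,p=shot('side','s20')
th=np.radians(4.1);c=o['tcp_pos'];print('x',c[0]*np.cos(th)+c[1]*np.sin(th),'y',-c[0]*np.sin(th)+c[1]*np.cos(th))
cv2.imwrite('pics/s20b.png',cv2.resize(im[170:260,230:350],None,fx=6,fy=6,interpolation=cv2.INTER_CUBIC)); st()
im,p=shot('wrist','w20'); st()
cv2.imwrite('pics/w20b.png',cv2.resize(im[:,0:400],None,fx=1.5,fy=1.5,interpolation=cv2.INTER_CUBIC))
im,p=shot('scene','c20'); st()
cv2.imwrite('pics/c20b.png',cv2.resize(im[140:320,180:460],None,fx=2.8,fy=2.8,interpolation=cv2.INTER_CUBIC))
E
```

```text
t 22.6 tcp [0.6332 0.0229 0.1045] yhead -175.85 z [ 5.e-04 -3.e-04 -1.e+00] F [-7.36 -0.22 16.6 ] M [ 0.038  1.343 -0.029] g 0.08
x 0.6332679178887695 y -0.02239536226132258
t 22.65 tcp [0.6333 0.023  0.1045] yhead -175.85 z [ 5.e-04 -3.e-04 -1.e+00] F [-7.12 -0.23 16.38] M [0.067 1.401 0.003] g 0.082
t 22.7 tcp [0.6333 0.0229 0.1045] yhead -175.85 z [ 6.e-04 -3.e-04 -1.e+00] F [-6.91 -0.05 16.76] M [ 0.005  1.474 -0.004] g 0.077
t 22.75 tcp [0.6333 0.023  0.1045] yhead -175.85 z [ 6.e-04 -2.e-04 -1.e+00] F [-6.87 -0.32 16.72] M [ 0.018  1.321 -0.032] g 0.079
```

View pics/s20b.png

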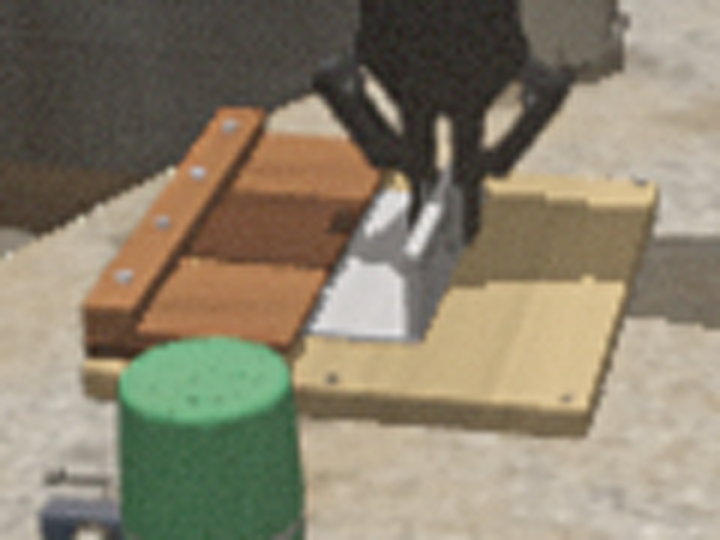

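View pics/w20b.png

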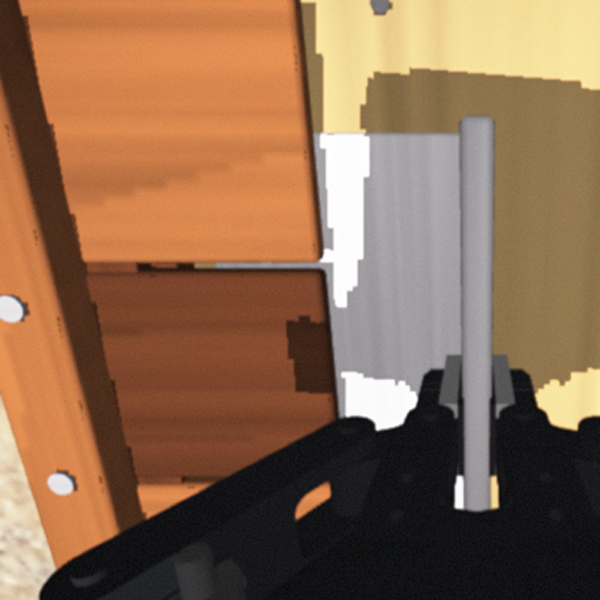

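View pics/c20b.png

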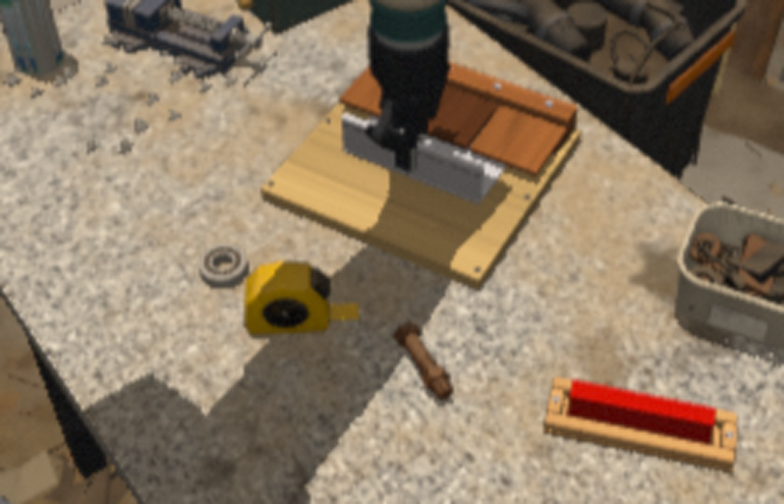

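Call:
send_rows --moves '[{"offset": [-0.1, -0.007, 0.02], "spin": 0, "gripper": 0}, {"offset": [0, 0, 0], "spin": 0, "gripper": 0}, {"offset": [0, 0, 0], "spin": 0, "gripper": 0}, {"offset": [0, 0, 0], "spin": 0, "gripper": 0}, {"offset": [0, 0, 0], "spin": 0, "gripper": 0}]'

```text
time: 23.25
tcp_pos: [0.6332, 0.0229, 0.1045]
orientation: [-0.001, 0.732, -0.681, 0.001]
wrist_force: [-4.7, 0.9, 13.0]
gripper_width: 0.081
```

```bash
python3 - <<'E'
from h import *
o=st()
E
```

```text
t 23.25 tcp [0.6332 0.0229 0.1045] yhead -175.84 z [ 0.0024  0.     -1.    ] F [-4.71  0.94 12.95] M [0.096 0.912 0.002] g 0.081
```

Call:
send_rows --moves '[{"offset": [0, 0, -0.03], "spin": 0, "gripper": 0}, {"offset": [0, 0, 0], "spin": 0, "gripper": 0}, {"offset": [0, 0, 0], "spin": 0, "gripper": 0}, {"offset": [0, 0, 0], "spin": 0, "gripper": 0}, {"offset": [0, 0, 0], "spin": 0, "gripper": 0}, {"offset": [0, 0, 0], "spin": 0, "gripper": 0}, {"offset": [0, 0, 0], "spin": 0, "gripper": 0}, {"offset": [0, 0, 0], "spin": 0, "gripper": 0}]'

```text
time: 24.05
tcp_pos: [0.6332, 0.023, 0.1046]
orientation: [-0.001, 0.732, -0.681, 0.001]
wrist_force: [-4.4, -0.2, 14.8]
gripper_width: 0.083
```

```bash
python3 - <<'E'
from h import *
o=st(); im,p=shot('wrist','w21'); st(); shot('side','s21'); st()
a,_=load('s20');b,_=load('s21');print(cv2.absdiff(a,b)[170:260,230:350].mean())
cv2.imwrite('pics/w21b.png',cv2.resize(im[:,0:400],None,fx=1.5,fy=1.5,interpolation=cv2.INTER_CUBIC))
E
```

```text
t 24.05 tcp [0.6332 0.023  0.1046] yhead -175.84 z [ 0.0025 -0.     -1.    ] F [-4.37 -0.23 14.8 ] M [0.111 1.061 0.034] g 0.083
t 24.1 tcp [0.6332 0.0229 0.1045] yhead -175.85 z [ 0.0025 -0.     -1.    ] F [-5.67  0.41 14.77] M [ 0.028  1.072 -0.035] g 0.083
t 24.15 tcp [0.6332 0.0229 0.1045] yhead -175.85 z [ 0.0025 -0.     -1.    ] F [-4.29  0.32 14.54] M [ 0.105  1.091 -0.053] g 0.08
2.61
```

View pics/w21b.png

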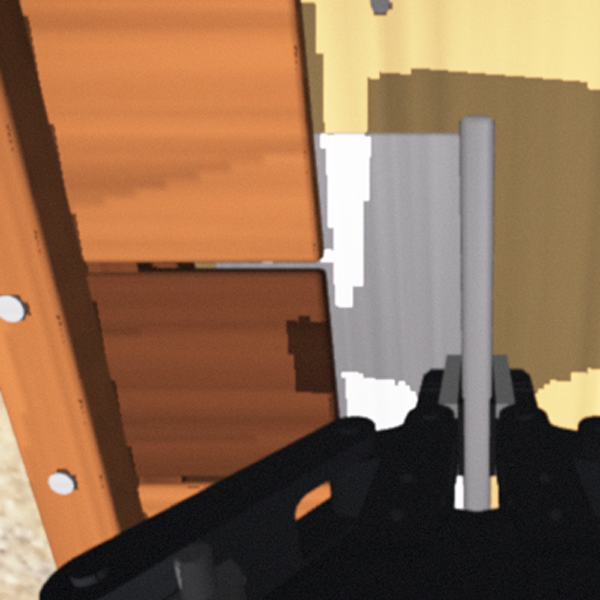

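```bash
python3 -c "
from plant import workorder
print(workorder.hand_in())"
```

```text
the job is handed in; nothing more can be done
None
```

The job is handed in at about 24 s of robot time. The guard stands in the trough, and the flashing is tucked under the shingles and still gripped and pressed on the board.

- **Guard:** I pulled it straight up off the upstand; the flashing stayed where it was. My first grasp was too low, and the fingertips would have hit the trough walls. So I stood the guard on the bench for a moment, gripped it about 10 mm higher, and set it down in the trough with about 3 N of contact. The pictures show it upright and central.
- **Flashing:** I gripped the upstand mid-length, felt for board contact at the expected height, raised it 2 mm and slid it in.
    - **Depth:** about 39–40 mm under the shingles.
    - **Centring:** within about 1 mm.
    - **Squareness:** the front edge measured 4.2–4.5° against 3.8–4.4° for the board and shingle edges, so within about half a degree.
    - **Shingles:** no visible lift in the side and wrist views.
- **Push at hand-in:** the wrist read about 14.7 N downwards, or roughly 16 N on the board once the flashing's weight is added. There is also a friction side load of about 4–5 N. The tool leans about 0.14°, which leaves any lift at the leg's front edge at about 0.2 mm.
- **Tape measure, bearing and bolt:** the arm never touched them, and they look unmoved in the last scene picture.

One reading disagreed: an automatic line fit to the shingle edge gave 2.8°. Shadow spoiled it, so I used the hand-picked edge points and the board edges instead.

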